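Load the burn-in stack: boards, separator sheets and hold-down comb

TASK

Clear the failed brown board out of the nest into the red reject tray. Then stack all the green boards in the nest, component side up and squarely one above another, with one pink separator sheet laid on top of every board, the uppermost one too, and finally lower the orange hold-down comb over the stack so that its fins slide between the nest's fins and its pad rests flat on the top sheet. Some boards may be missing today; a sheet that is not needed stays out of the nest, and the other things on the bench are left alone.

Things in the scene. Friction and masses are not known exactly. Their poses are not given: they have to be found in the camera images.
- board_a_mid (a point): green driver board, 100 (its x) x 50 (its y) x 16 mm, 0.10 to 0.21 kg: a 6 mm plate (100 x 50) with white, black and grey components 10 mm tall on it, tops level, 3 mm or more in from the long edges. Point: its centre, 8 mm above its underside; z up on the component side. Lies component side up; grip it across the 50 mm by the plate's edges. May be absent (None)
- board_b_mid (a point): green driver board, 100 (its x) x 50 (its y) x 16 mm, 0.10 to 0.21 kg: a 6 mm plate (100 x 50) with white, black and grey components 10 mm tall on it, tops level, 3 mm or more in from the long edges. Point: its centre, 8 mm above its underside; z up on the component side. Lies component side up; grip it across the 50 mm by the plate's edges. May be absent (None)
- board_c_mid (a point): green driver board, 100 (its x) x 50 (its y) x 16 mm, 0.10 to 0.21 kg: a 6 mm plate (100 x 50) with white, black and grey components 10 mm tall on it, tops level, 3 mm or more in from the long edges. Point: its centre, 8 mm above its underside; z up on the component side. Lies component side up; grip it across the 50 mm by the plate's edges. May be absent (None)
- sheet_a_mid (a point): pink rigid antistatic separator sheet, 104 (its x) x 56 (its y) x 6 mm, 60 g, same on both faces. Point: its centre (3 mm above its underside). Lies flat on the bench; grip it across its 56 mm width
- sheet_b_mid (a point): pink rigid antistatic separator sheet, 104 (its x) x 56 (its y) x 6 mm, 60 g, same on both faces. Point: its centre (3 mm above its underside). Lies flat on the bench; grip it across its 56 mm width
- sheet_c_mid (a point): pink rigid antistatic separator sheet, 104 (its x) x 56 (its y) x 6 mm, 60 g, same on both faces. Point: its centre (3 mm above its underside). Lies flat on the bench; grip it across its 56 mm width
- nest_floor (a point): stacking nest, fixed to the bench: grey base 164 (x) x 92 (y) x 8 mm, a comb of upright aluminium fins at each x end. Point: middle of the base's upper face, where the stack stands; x runs from comb to comb, z up. Layers lie centred with their length along x; a sheet has 5 mm to spare at each end. The long sides are open, so fingers can go down beside the stack
- nest_fins (a point): middle of the top of the fin comb at the nest's +x end, 66 mm along x from the nest's middle and 58 mm above its base's upper face (the same comb stands at -x). Four fins, each 18 mm along x, 8 mm thick in y, at y = -36, -12, 12, 36 mm from the nest's middle line: gaps of 16 mm between them
- reject_mid (a point): the failed board left in the nest: brown, with yellow, black and grey components, otherwise like the green boards (100 x 50 x 16 mm, 0.15 kg). Point: its centre, half-way up; lies on the nest's base, component side up
- tray_in (a point): the red reject tray, fixed to the bench: outside 150 (x) x 140 (y) x 22 mm, walls and floor 4 mm. Point: centre of its inner floor; x and y along its sides, z up
- comb_handle (a point): orange hold-down comb, 0.25 to 0.49 kg, 90 mm high, standing on its fins. Point: centre of its black handle, a block 70 (x) x 20 (y) x 28 mm, gripped across the 20 mm; z up. 14 mm below is the top of an orange bar 150 (x) x 64 (y) x 10 mm. At each end of the bar three 8 mm fins hang down, at y = -24, 0, 24 mm, x = 59 to 73 mm (and -59 to -73), to 76 mm below this point. Same when turned half round
- comb_pad (a point): centre of the underside of the comb's black pad (60 x 40 mm, under the middle of the bar), which comes to rest on the top sheet; 42 mm below the handle's centre. The comb's fins reach 34 mm below it and pass between the nest's fins with 4 mm to spare on each side
- spool: bystander, to be left alone: spool of wire, 60 mm across, 42 mm high, standing. Origin: centre of its underside
- tape: bystander, to be left alone: roll of amber tape, 72 mm across, 22 mm high, lying flat. Origin: centre of its underside
- pliers: bystander, to be left alone: grey pliers lying flat, about 140 mm long. Origin: centre of its underside
- meter: bystander, to be left alone: yellow multimeter lying flat, 135 x 70 x 30 mm. Origin: centre of its underside
- parts_bin: bystander, to be left alone: small blue parts bin, 90 x 70 x 30 mm. Origin: centre of its underside
- flux: bystander, to be left alone: white bottle, 48 mm across, 100 mm high. Origin: centre of its underside

How it is judged:
On the way, in this order (a step that is already met when the one before it is completed fails the run):
1. the brown board lies in the reject tray (x of reject_mid in the frame of tray_in between -0.055 and 0.055 m and y of reject_mid in the frame of tray_in between -0.055 and 0.055 m and z of reject_mid in the frame of tray_in below 0.02 m and linear speed of reject below 0.03 m/s), for 0.2 s.
2. the first board lies on the nest's base with a sheet on it (((horizontal distance between board_a_mid and nest_floor below 0.011 m and angle between the x axis of board_a_mid and the x axis of nest_floor, either way round below 0.15 rad and angle between board_a_mid's own z axis and vertical below 0.1 rad and linear speed of board_a below 0.03 m/s and z of board_a_mid in the frame of nest_floor between 0.004 and 0.012 m) or (horizontal distance between board_b_mid and nest_floor below 0.011 m and angle between the x axis of board_b_mid and the x axis of nest_floor, either way round below 0.15 rad and angle between board_b_mid's own z axis and vertical below 0.1 rad and linear speed of board_b below 0.03 m/s and z of board_b_mid in the frame of nest_floor between 0.004 and 0.012 m) or (horizontal distance between board_c_mid and nest_floor below 0.011 m and angle between the x axis of board_c_mid and the x axis of nest_floor, either way round below 0.15 rad and angle between board_c_mid's own z axis and vertical below 0.1 rad and linear speed of board_c below 0.03 m/s and z of board_c_mid in the frame of nest_floor between 0.004 and 0.012 m)) and ((horizontal distance between sheet_a_mid and nest_floor below 0.011 m and z of sheet_a_mid in the frame of nest_floor between 0.015 and 0.023 m) or (horizontal distance between sheet_b_mid and nest_floor below 0.011 m and z of sheet_b_mid in the frame of nest_floor between 0.015 and 0.023 m) or (horizontal distance between sheet_c_mid and nest_floor below 0.011 m and z of sheet_c_mid in the frame of nest_floor between 0.015 and 0.023 m))), for 0.2 s.
3. every board is stacked in the nest with a sheet on it (horizontal distance between each of board_a_mid, board_b_mid, board_c_mid and nest_floor below 0.011 m and angle between the x axis of each of board_a_mid, board_b_mid, board_c_mid and the x axis of nest_floor, either way round below 0.15 rad and angle between each of board_a_mid, board_b_mid, board_c_mid's own z axis and vertical below 0.1 rad and linear speed of each of board_a, board_b, board_c below 0.03 m/s and (z of board_a_mid in the frame of nest_floor between 0.004 and 0.012 m or z of board_a_mid in the frame of nest_floor between 0.026 and 0.034 m or z of board_a_mid in the frame of nest_floor between 0.048 and 0.056 m) and (z of board_b_mid in the frame of nest_floor between 0.004 and 0.012 m or z of board_b_mid in the frame of nest_floor between 0.026 and 0.034 m or z of board_b_mid in the frame of nest_floor between 0.048 and 0.056 m) and (z of board_c_mid in the frame of nest_floor between 0.004 and 0.012 m or z of board_c_mid in the frame of nest_floor between 0.026 and 0.034 m or z of board_c_mid in the frame of nest_floor between 0.048 and 0.056 m) and ((horizontal distance between sheet_a_mid and nest_floor below 0.011 m and z of sheet_a_mid in the frame of nest_floor between 0.015 and 0.023 m) or (horizontal distance between sheet_b_mid and nest_floor below 0.011 m and z of sheet_b_mid in the frame of nest_floor between 0.015 and 0.023 m) or (horizontal distance between sheet_c_mid and nest_floor below 0.011 m and z of sheet_c_mid in the frame of nest_floor between 0.015 and 0.023 m)) and ((horizontal distance between sheet_a_mid and nest_floor below 0.011 m and z of sheet_a_mid in the frame of nest_floor between 0.037 and 0.045 m) or (horizontal distance between sheet_b_mid and nest_floor below 0.011 m and z of sheet_b_mid in the frame of nest_floor between 0.037 and 0.045 m) or (horizontal distance between sheet_c_mid and nest_floor below 0.011 m and z of sheet_c_mid in the frame of nest_floor between 0.037 and 0.045 m)) and (z of each of board_a_mid, board_b_mid, board_c_mid in the frame of nest_floor below 0.04 m or (horizontal distance between sheet_a_mid and nest_floor below 0.011 m and z of sheet_a_mid in the frame of nest_floor between 0.059 and 0.067 m) or (horizontal distance between sheet_b_mid and nest_floor below 0.011 m and z of sheet_b_mid in the frame of nest_floor between 0.059 and 0.067 m) or (horizontal distance between sheet_c_mid and nest_floor below 0.011 m and z of sheet_c_mid in the frame of nest_floor between 0.059 and 0.067 m)) and (horizontal distance between sheet_a_mid and nest_floor above 0.09 m or (horizontal distance between sheet_a_mid and nest_floor below 0.011 m and angle between the x axis of sheet_a_mid and the x axis of nest_floor, either way round below 0.15 rad and angle between the z axis of sheet_a_mid and the z axis of nest_floor, either way round below 0.1 rad and linear speed of sheet_a below 0.03 m/s)) and (horizontal distance between sheet_b_mid and nest_floor above 0.09 m or (horizontal distance between sheet_b_mid and nest_floor below 0.011 m and angle between the x axis of sheet_b_mid and the x axis of nest_floor, either way round below 0.15 rad and angle between the z axis of sheet_b_mid and the z axis of nest_floor, either way round below 0.1 rad and linear speed of sheet_b below 0.03 m/s)) and (horizontal distance between sheet_c_mid and nest_floor above 0.09 m or (horizontal distance between sheet_c_mid and nest_floor below 0.011 m and angle between the x axis of sheet_c_mid and the x axis of nest_floor, either way round below 0.15 rad and angle between the z axis of sheet_c_mid and the z axis of nest_floor, either way round below 0.1 rad and linear speed of sheet_c below 0.03 m/s))), for 0.2 s.
4. the comb is down on the stack, its fins between the nest's fins (horizontal distance between comb_handle and nest_floor below 0.011 m and angle between the x axis of comb_handle and the x axis of nest_floor, either way round below 0.15 rad and angle between comb_handle's own z axis and vertical below 0.1 rad and linear speed of comb below 0.03 m/s and (z of comb_pad in the frame of nest_floor between 0.04 and 0.048 m or z of comb_pad in the frame of nest_floor between 0.062 and 0.07 m)), for 0.2 s.
At the end, for the whole second after the job is handed in: Brown board in the red tray; from the nest base up board, sheet, board, sheet for all boards, components up; spare sheet outside; comb resting on the top sheet. Each layer and the comb centred within 11 mm, square within 0.15 rad, height within 4 mm, at rest (all of step 1 and all of step 3 and all of step 4); the robot touches nothing.
It fails at once if a bystander on the bench is moved by more than 4 cm (distance of any of spool, tape, pliers, meter, parts_bin, flux from where it was at the start of the episode above 0.04 m).
Of board_a, board_b, board_c only 2 to 3 are there at a start; the rules pass over those that are not, and their reading is None.
At some moment in a run one of board_a, board_b, board_c, sheet_a, sheet_b, sheet_c may be knocked a few centimetres aside while the robot is not near it.
Once in a run the grip may slacken for a moment while it holds something.
It also fails if it takes over 210 s, if anything falls off the work surface, if the arm or the gripper's body presses on something with over 40 N, if the wrist force passes 120 N, or if a joint passes its speed limit or range.

ROBOT

A 6-joint arm with a two-finger parallel gripper is mounted at the origin on the work surface. World frame = base frame: x ahead of the robot, y to its left, z up, the work surface at z = 0. Lengths are in m, angles in rad, forces in N, time in s.
With the tool pointing down it reaches from about 0.25 to 0.775 m from the base axis. Payload 4 kg.
Tool frame: the origin (TCP) lies at the very end of the fingers, on their centre line; the grasp point (between the pads) lies 19 mm behind it; z points along the fingers, y is the line along which they close (so a half turn about z gives the same grasp; the last joint's range is limited). The gripper opens to 94 mm and grips with 3 to 60 N. Pads are 16 mm wide; open, the fingers measure 119 mm over their backs; the gripper's body (75 mm by 177 mm) begins 78 mm behind the grasp point.
Start: joints at [-1.269, 0.087, 1.371, -0, 1.684, -0.103], TCP at [0.217, -0.506, 0.206] pointing down, gripper open.
Joint ranges: [-3.1, 3.1], [-0.76, 2.03], [0.27, 2.55], [-1.08, 4.22], [0.17, 2.65], [-2.57, 2.57]. Speed limits (rad/s): [2.79, 2.79, 3.14, 3.14, 3.14, 3.14].

INTERFACE

Orientations are given as [roll, pitch, yaw] about the fixed x, y, z axes, in that order (R = Rz(yaw) Ry(pitch) Rx(roll)).
In Python, from bench import robot, snapshot, finder gives the robot as it stands.
- The arm moves only by the tool drive_tool, never from a script. Its argument "deltas" is text: rows parted by semicolons, each of 7 numbers parted by spaces: the shift along the tool's x, y, z each as a share of 100 mm, from -1 to 1, then the turn, a rotation vector about the tool's x, y, z each as a share of 90 degrees, from -1 to 1, then the finger opening in mm, from 0 to 94. In form: tx ty tz rx ry rz gripper; .... A call has 1 to 5 rows; each row is the pose to reach, as a shift and turn from the pose commanded when the call began, along the tool's axes at that moment; what a row does not reach only later rows make up. A row lasts 1/10 s, in which the tool goes at most 50 mm and 8.59 degrees, less where a joint would pass 70% of its speed; a pose out of reach is approached as far as the arm can. A call with a number of a shift or a turn outside -1 to 1 is refused whole. A call with a gripper value outside its range is refused whole. The fingers move at their own pace and stop on an object; the grip force is fixed at half the most. Time passes only in rows, so rows that repeat a pose let the fingers close. It gives the time, the measured TCP pose, the force, the opening and the grip force at its end, in the units of the state.
- robot.get_obs(): the state, without advancing time (a new reading comes with each control period).
- snapshot(name): name is "scene" or "side" or "wrist"; returns a dict with "img" (384x512x3 uint8, red, green, blue), "fx", "fy", "cx", "cy" (pixels), "T" (4x4, takes a point from camera to world coordinates); the wrist camera has in their place "hand_eye" (4x4, takes a point from camera to tool coordinates, whose origin is the TCP and whose axes are the flange's). Camera axes: x right, y up, looking along -z (the intrinsics and any distortion apply to the point x, -y, -z); pixel columns grow to the right and rows downward; lengths in m; the calibration is good to about 2 mm. A picture is of the moment at which its call begins: read the wrist's pose just before it. There is no depth.
- robot.close_job(): hands the job in; it is judged then, once.
Trained networks look in the newest picture that a camera, given by its name, has taken for a name from the list of things; names that differ only in an ending like _2 or _b are one class to them, and where a whole thing is asked for, a point or a joint stands for the part that bears it (a point fixed in the world has none). Each returns a list of dicts, best first, with "confidence" (0 to 1); they miss things now and then, are a little off and sometimes report something else, mostly with a low value. They report only what shows in the picture. A call takes as long as a camera call.
- finder.look_for(camera, thing): "xy" ([column, row] in pixels, amid what is visible of it).
- finder.masks_of(camera, thing): "region" (384x512 bool, what is visible of it) and "xy" ([column, row] in pixels, amid what is visible of it).
- finder.landmark_of(camera, thing): "xy" ([column, row] in pixels: a listed point, or the origin of a listed thing).
The state is a dict: "time": time; "joint_positions": joint angles; "qvel": joint speeds; "joint_torque": joint torques, N m; "tool_pos": TCP position; "ee_rot": TCP orientation; "wrist_force": force on the tool from outside, world axes, zero at the start; "wrist_torque": the same for the moment, N m; "width": finger opening in m; "finger_force": force on a finger pad.
Only numpy, scipy, OpenCV 4.12 (cv2) and the standard library are available. Lean on these libraries where they do the work, as an engineer would, in place of code of your own. Each camera call takes 0.05 s, during which the arm holds its last target. There are 200 camera calls.

## Working session

There is one attempt and no reset: what is moved stays moved. The work goes in short steps, Python scripts to look and compute and a tool call to move; the robot and the scene stay as the last step left them, time stands still between calls to the robot, and variables do not carry over. Pictures are saved under pics/ and viewed, at most 14 in all, crops included, and the job is handed in when it is done.

Besides the shell and the picture viewer there is one more tool, called as a command line: name --argument value ..., lists and objects as JSON in quotes. drive_tool: Moves the arm, as the interface text tells. Shift numbers are shares of 100 mm and turn numbers shares of 90 degrees, none past 1 either way. Its arguments: {"type":"object","properties":{"deltas":{"type":"string"}},"required":["deltas"]}

```bash
ls; mkdir -p pics; cat > h.py <<'E'
import numpy as np, cv2
from bench import robot, snapshot, finder
from scipy.spatial.transform import Rotation as R
def tool():
    o=robot.get_obs(); T=np.eye(4); T[:3,:3]=R.from_euler('xyz',o['ee_rot']).as_matrix(); T[:3,3]=o['tool_pos']; return T
def snap(name,save=None):
    Tt=tool(); s=snapshot(name)
    if 'T' not in s or s.get('T') is None: s['T']=Tt@s['hand_eye']
    if save: cv2.imwrite('pics/'+save,s['img'][:,:,::-1])
    return s
def ray(s,xy,z):
    d=np.array([(xy[0]-s['cx'])/s['fx'],-(xy[1]-s['cy'])/s['fy'],-1.0]); d=s['T'][:3,:3]@d; p=s['T'][:3,3]
    return p+d*(z-p[2])/d[2]
def proj(s,P):
    q=np.linalg.inv(s['T'])@np.append(P,1); return np.array([s['cx']+s['fx']*q[0]/-q[2], s['cy']-s['fy']*q[1]/-q[2]])
E
python3 - <<'E'
from h import *
s=snap('scene','scene0.png'); print({k:v for k,v in s.items() if k!='img'})
names=dict(board_a_mid=.008,sheet_a_mid=.003,nest_floor=.008,nest_fins=.066,reject_mid=.016,tray_in=.004,comb_handle=.076,spool=0,tape=0,pliers=0,meter=0,parts_bin=0,flux=0)
for n,z in names.items():
    for d in finder.landmark_of('scene',n)[:5]: print(n,round(d['confidence'],2),np.round(d['xy'],1),ray(s,d['xy'],z).round(3))
s=snap('side','side0.png');print(s['T'].round(3))
for n,z in names.items():
    for d in finder.landmark_of('side',n)[:5]: print(n,round(d['confidence'],2),np.round(d['xy'],1),ray(s,d['xy'],z).round(3))
s=snap('wrist','w0.png');print({k:v for k,v in s.items() if k!='img'}); print(robot.get_obs())
cv2.imwrite('pics/both.png',np.vstack([cv2.resize(cv2.imread('pics/scene0.png'),(400,300)),cv2.resize(cv2.imread('pics/side0.png'),(400,300))]))
E
```

```text
pics
{'fx': 357.6418196825925, 'fy': 357.6418196825925, 'cx': 255.02432010441018, 'cy': 188.1277913260309, 'T': array([[-0.79693785, -0.49501699,  0.34619105,  0.86862967],
       [ 0.60385201, -0.66793457,  0.43500134,  0.45812935],
       [ 0.01589992,  0.55571719,  0.83121934,  0.93268066],
       [ 0.        ,  0.        ,  0.        ,  1.        ]])}
sheet_a_mid 0.72 [349.8 256. ] [0.407 0.31  0.003]
nest_floor 0.56 [236. 209.] [0.575 0.    0.008]
nest_fins 0.68 [221. 216.] [0.639 0.022 0.066]
nest_fins 0.39 [357.5 219.8] [0.344 0.257 0.066]
reject_mid 0.64 [235.9 208. ] [0.575 0.001 0.016]
reject_mid 0.3 [271.5 334.3] [0.712 0.342 0.016]
tray_in 0.72 [192.7 120.7] [ 0.486 -0.39   0.004]
comb_handle 0.97 [220.3 134. ] [ 0.475 -0.222  0.076]
spool 0.62 [200.3 247.2] [0.725 0.038 0.   ]
tape 0.79 [284.5 174.8] [ 0.373 -0.015  0.   ]
pliers 0.53 [166.2 180.3] [ 0.688 -0.221  0.   ]
meter 0.63 [274.3 332.7] [0.702 0.341 0.   ]
parts_bin 0.74 [358.2 220.6] [0.304 0.245 0.   ]
flux 0.67 [138.8 150.1] [ 0.701 -0.385  0.   ]
[[-0.751  0.482 -0.451 -0.064]
 [-0.66  -0.56   0.501  0.627]

[... 1713 characters left out ...]
.45, 'joint_positions': array([-1.26916249e+00,  8.72054318e-02,  1.37065921e+00, -7.76809823e-06,
        1.68358209e+00, -1.03080948e-01]), 'qvel': array([7.10976982e-05, 8.32190776e-05, 1.66000730e-04, 3.91726279e-04,
       1.92231595e-03, 1.08449772e-03]), 'joint_torque': array([-1.18590151e-04, -3.40035546e+01, -3.02590764e+01,  7.18316529e-02,
        2.37273413e-02, -3.82197229e-06]), 'tool_pos': array([ 0.21658118, -0.50560595,  0.20552363]), 'ee_rot': array([3.14144830e+00, 2.26927675e-05, 4.04713910e-01]), 'wrist_force': array([-0.78217514, -0.27601102,  0.07575341]), 'wrist_torque': array([-0.02164107,  0.04408216,  0.01015067]), 'finger_force': 0.0, 'width': 0.09400109896769253}
```

View pics/scene0.png

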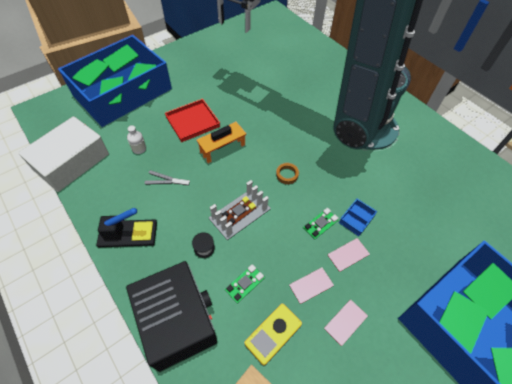

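View pics/side0.png

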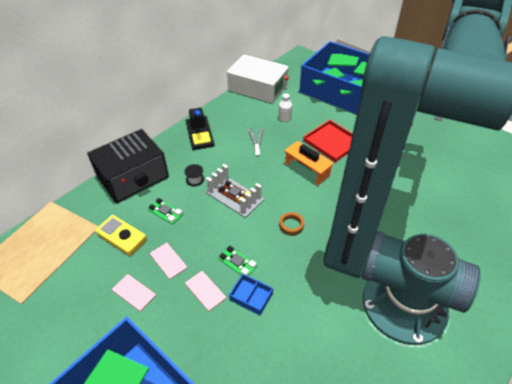

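Scene: two green boards (scene px 245,283 and 321,222), three pink sheets (349,254; 311,285; 346,322), nest with brown board (238,210), comb (221,138), tray (192,120). Next: poses with orientation.

```bash
cat >> h.py <<'E'
def rects(s,mask,z,mina=60):
    """world-plane min-area rects of mask blobs"""
    out=[]
    cs,_=cv2.findContours(mask.astype(np.uint8),cv2.RETR_EXTERNAL,cv2.CHAIN_APPROX_NONE)
    for c in cs:
        if cv2.contourArea(c)<mina: continue
        P=np.array([ray(s,p,z)[:2] for p in c[:,0,:]],np.float32)
        (cx,cy),(w,h),a=cv2.minAreaRect(P*1000)
        if w<h: w,h,a=h,w,a+90
        out.append((round(cx/1000,4),round(cy/1000,4),round(w),round(h),round((a+90)%180-90,1)))
    return out
def pink(s):
    h=cv2.cvtColor(s['img'],cv2.COLOR_RGB2HSV); return cv2.inRange(h,(155,30,140),(179,130,255))|cv2.inRange(h,(0,30,180),(8,90,255))
E
python3 - <<'E'
from h import *
for c in('scene','side'):
    s=snap(c); print(c)
    print('pink',rects(s,pink(s),.006))
    for n,z in dict(board_a=.006,reject=.014,comb=.076,tray_in=.022,nest_floor=.008,parts_bin=.03).items():
        try:
            for d in finder.masks_of(c,n)[:3]: print(n,round(d['confidence'],2),np.round(d['xy']),rects(s,d['region'],z,20))
        except Exception as e: print(n,e)
    h=cv2.cvtColor(s['img'],cv2.COLOR_RGB2HSV)
    print('red',rects(s,cv2.inRange(h,(0,200,120),(4,255,255))|cv2.inRange(h,(176,200,120),(179,255,255)),.022))
    print('orange',rects(s,cv2.inRange(h,(8,180,150),(18,255,255)),.062))
    print('bgreen',rects(s,cv2.morphologyEx(cv2.inRange(h,(45,150,130),(75,255,255)),cv2.MORPH_CLOSE,np.ones((5,5))),.006))
E
```

```text
scene
pink [(0.4085, 0.3044, 101, 52, -7.8)]
board_a it knows: board_a_mid, board_b_mid, board_c_mid, comb_handle, comb_pad, flux, meter, nest_fins, nest_floor, parts_bin, pliers, reject_mid, sheet_a_mid, sheet_b_mid, sheet_c_mid, spool, tape, tray_in
reject it knows: board_a_mid, board_b_mid, board_c_mid, comb_handle, comb_pad, flux, meter, nest_fins, nest_floor, parts_bin, pliers, reject_mid, sheet_a_mid, sheet_b_mid, sheet_c_mid, spool, tape, tray_in
comb it knows: board_a_mid, board_b_mid, board_c_mid, comb_handle, comb_pad, flux, meter, nest_fins, nest_floor, parts_bin, pliers, reject_mid, sheet_a_mid, sheet_b_mid, sheet_c_mid, spool, tape, tray_in
tray_in 0.8 [192. 121.] [(0.4892, -0.38, 156, 152, 83.0)]
nest_floor 0.95 [243. 215.] [(0.5645, 0.0066, 184, 118, 2.1)]
parts_bin 0.78 [358. 220.] [(0.3152, 0.2431, 107, 69, 14.5)]
red []
orange []
bgreen [(0.3163, 0.7201, 88, 43, 31.0), (0.6876, 0.1976, 98, 50, 6.3), (0.2285, 0.6003, 250, 108, 2.0), (0.4028, 0.1863, 98, 50, 2.1), (0.6348, -0.7359, 84, 67, -20.1), (0.511, -0.7613, 117, 58, 8.1), (0.6023, -0.8594, 267, 110, 9.1)]
side

[... 382 characters left out ...]
mid, sheet_c_mid, spool, tape, tray_in
comb it knows: board_a_mid, board_b_mid, board_c_mid, comb_handle, comb_pad, flux, meter, nest_fins, nest_floor, parts_bin, pliers, reject_mid, sheet_a_mid, sheet_b_mid, sheet_c_mid, spool, tape, tray_in
tray_in 0.68 [331. 139.] [(0.4811, -0.3841, 164, 159, -7.2)]
tray_in 0.31 [167. 210.] [(0.6756, 0.2002, 105, 54, 6.5)]
nest_floor 0.92 [232. 198.] [(0.5894, -0.0033, 204, 135, 2.5)]
parts_bin 0.77 [252. 292.] [(0.301, 0.2421, 96, 85, 11.9)]
red [(0.503, -0.384, 130, 108, 83.2)]
orange [(0.4603, -0.1966, 150, 57, 18.4)]
bgreen [(0.4018, 0.5829, 115, 85, 18.0), (0.412, 0.191, 80, 38, 2.3), (0.6961, 0.2052, 79, 34, 3.3), (0.7154, -0.8318, 178, 157, -67.0)]
```

```bash
cat >> h.py <<'E'
def plan(*wps,T=None):
    """wps: (x,y,z,yawdeg,grip,settle_rows); prints drive_tool calls, rounded to 0.5 mm"""
    T=tool() if T is None else T
    for x,y,z,yaw,g,st in wps:
        yaw0=np.arctan2(T[1,0],T[0,0]); dy=np.radians(yaw)-yaw0
        dy=(dy+np.pi)%(2*np.pi)-np.pi
        D=np.array([x,y,z])-T[:3,3]
        d0=T[:3,:3].T@D
        n=max(1,int(np.ceil(max(np.abs(d0).max()/.099,np.linalg.norm(D)/.16,abs(np.degrees(dy))/30))))
        for i in range(n):
            Rg=R.from_euler('xyz',[np.pi,0,yaw0+dy*(i+1)/n])
            tp=np.array([x,y,z])-D*(n-1-i)/n
            d=T[:3,:3].T@(tp-T[:3,3]); rv=(R.from_matrix(T[:3,:3]).inv()*Rg).as_rotvec()
            d=np.round(d/.1/.005)*.005; rv=np.round(rv/(np.pi/2),3)
            rows=max(int(np.ceil(np.linalg.norm(d)*.1/.05-.05)),int(np.ceil(np.degrees(abs(dy))/n/8.59-.05)),1)+(st if i==n-1 else 0)
            rows=min(rows,5)
            print(f"x{rows}: "+' '.join(f'{v:g}' for v in np.r_[d,rv]+0.)+f' {g}')
            T=T.copy(); T[:3,3]+=T[:3,:3]@(d*.1); T[:3,:3]=T[:3,:3]@R.from_rotvec(rv*np.pi/2).as_matrix()
    return T
E
python3 - <<'E'
from h import *
plan((.565,.003,.26,2,94,2))
for c in('scene','side'):
    s=snap(c); print(c)
    for n,z in dict(board_a_mid=.006,sheet_a_mid=.006,reject_mid=.014).items():
        for d in finder.masks_of(c,n)[:4]: print(n,round(d['confidence'],2),np.round(d['xy']),rects(s,d['region'],z,20))
    h=cv2.cvtColor(s['img'],cv2.COLOR_RGB2HSV)
    for p in ([(311,285),(346,322),(349,254),(192,122),(210,145)] if c=='scene' else [(168,260),(133,292),(205,290),(332,140),(300,162)]): print(p,h[p[1],p[0]])
E
```

```text
x3: 0.87 -0.55 -0.09 0 0 0.039 94
x3: 0.83 -0.605 -0.09 0 0 0.039 94
x3: 0.795 -0.65 -0.095 0 0 0.04 94
x3: 0.75 -0.7 -0.09 0 0 0.039 94
x3: 0.705 -0.745 -0.09 0 0 0.039 94
x5: 0.66 -0.79 -0.09 0 0 0.039 94
scene
board_a_mid 0.92 [246. 284.] [(0.6871, 0.1983, 102, 52, 8.4)]
board_a_mid 0.53 [320. 226.] [(0.4031, 0.1871, 107, 55, -0.0)]
sheet_a_mid 0.7 [349. 255.] [(0.4076, 0.306, 106, 58, -9.9)]
reject_mid 0.69 [240. 213.] [(0.5736, 0.0146, 95, 55, 3.8)]
(311, 285) [163  27 215]
(346, 322) [162  26 214]
(349, 254) [166  32 214]
(192, 122) [  1 193 213]
(210, 145) [ 20 179 214]
side
board_a_mid 0.64 [165. 210.] [(0.6863, 0.1942, 110, 55, 7.4)]
sheet_a_mid 0.88 [207. 290.] [(0.4044, 0.3013, 107, 60, -8.1)]
sheet_a_mid 0.36 [259. 143.] [(0.6894, -0.219, 142, 47, -49.4)]
sheet_a_mid 0.27 [285. 106.] [(0.7308, -0.44, 169, 49, -50.9)]
(168, 260) [167  25 251]
(133, 292) [165  26 251]
(205, 290) [166  23 251]
(332, 140) [  1 192 250]
(300, 162) [ 11 156  93]
```

drive_tool --deltas "0.87 -0.55 -0.09 0 0 0.039 94; 0.87 -0.55 -0.09 0 0 0.039 94; 0.87 -0.55 -0.09 0 0 0.039 94"

```text
time: 2.55
tool_pos: [0.2775, -0.4176, 0.2158]
ee_rot: [3.14, -0.002, 0.349]
wrist_force: [0.6, 0.6, 0.5]
width: 0.0939
finger_force: 0.0
```

drive_tool --deltas "0.83 -0.605 -0.09 0 0 0.039 94; 0.83 -0.605 -0.09 0 0 0.039 94; 0.83 -0.605 -0.09 0 0 0.039 94"

```text
time: 2.85
tool_pos: [0.3351, -0.3329, 0.2246]
ee_rot: [3.14, -0.002, 0.288]
wrist_force: [-0.6, -0.9, 0.9]
width: 0.0939
finger_force: 0.0
```

drive_tool --deltas "0.795 -0.65 -0.095 0 0 0.04 94; 0.795 -0.65 -0.095 0 0 0.04 94; 0.795 -0.65 -0.095 0 0 0.04 94"

```text
time: 3.15
tool_pos: [0.3931, -0.2488, 0.2338]
ee_rot: [3.141, -0.002, 0.226]
wrist_force: [0.6, -1.2, 1.2]
width: 0.094
finger_force: 0.0
```

drive_tool --deltas "0.75 -0.7 -0.09 0 0 0.039 94; 0.75 -0.7 -0.09 0 0 0.039 94; 0.75 -0.7 -0.09 0 0 0.039 94"

```text
time: 3.45
tool_pos: [0.4509, -0.1645, 0.2423]
ee_rot: [-3.141, -0.001, 0.164]
wrist_force: [-1.7, -0.2, -0.3]
width: 0.0939
finger_force: 0.0
```

drive_tool --deltas "0.705 -0.745 -0.09 0 0 0.039 94; 0.705 -0.745 -0.09 0 0 0.039 94; 0.705 -0.745 -0.09 0 0 0.039 94"

```text
time: 3.75
tool_pos: [0.5086, -0.0804, 0.2507]
ee_rot: [-3.141, -0.001, 0.101]
wrist_force: [0.2, -0.4, -0.2]
width: 0.0937
finger_force: 0.0
```

drive_tool --deltas "0.66 -0.79 -0.09 0 0 0.039 94; 0.66 -0.79 -0.09 0 0 0.039 94; 0.66 -0.79 -0.09 0 0 0.039 94; 0.66 -0.79 -0.09 0 0 0.039 94; 0.66 -0.79 -0.09 0 0 0.039 94"

```text
time: 4.25
tool_pos: [0.5642, 0.0006, 0.2596]
ee_rot: [3.14, 0.001, 0.033]
wrist_force: [-0.5, 0.7, 0.5]
width: 0.0943
finger_force: 0.0
```

```bash
cat >> h.py <<'E'
def pink(s):
    h=cv2.cvtColor(s['img'],cv2.COLOR_RGB2HSV); return cv2.morphologyEx(cv2.inRange(h,(155,15,160),(179,60,255)),cv2.MORPH_OPEN,np.ones((3,3)))
E
python3 - <<'E'
from h import *
o=robot.get_obs(); print(o['time'],o['tool_pos'],o['ee_rot'],o['joint_positions'].round(2))
s=snap('wrist','w1.png')
for n,z in dict(nest_floor=.008,nest_fins=.066,reject_mid=.016).items():
    for d in finder.landmark_of('wrist',n)[:3]: print(n,round(d['confidence'],2),np.round(d['xy'],1),ray(s,d['xy'],z).round(4))
for d in finder.masks_of('wrist','reject_mid')[:2]: print(rects(s,d['region'],.014,20))
for c in('scene','side'):
    s=snap(c); print(rects(s,pink(s),.006))
    h=cv2.cvtColor(s['img'],cv2.COLOR_RGB2HSV)
    print('red',rects(s,cv2.morphologyEx(cv2.inRange(h,(0,170,120),(6,255,255)),cv2.MORPH_CLOSE,np.ones((5,5))),.022))
    print('or',rects(s,cv2.inRange(h,(14,150,150),(24,255,255))|cv2.inRange(h,(8,150,150),(14,255,255)),.062))
E
```

```text
4.25 [5.64242398e-01 5.52508487e-04 2.59573945e-01] [3.14016521e+00 1.20812299e-03 3.31844357e-02] [-0.1   0.12  1.23 -0.    1.79  1.44]
nest_floor 0.91 [251.7 162.3] [0.5752 0.0176 0.008 ]
nest_fins 0.62 [249.3 122.3] [0.6379 0.0202 0.066 ]
nest_fins 0.34 [250.8 163.8] [0.5826 0.017  0.066 ]
reject_mid 0.95 [254.5 163.6] [0.5746 0.0129 0.016 ]
[(0.573, 0.0115, 100, 52, 2.5)]
[(0.5431, 0.4286, 103, 54, 6.0), (0.5496, 0.3068, 103, 55, -9.5), (0.4073, 0.3041, 103, 55, -7.6)]
red [(0.4928, -0.3875, 143, 139, -6.8)]
or [(0.3924, 0.0131, 61, 60, -36.5), (0.5177, -0.226, 63, 63, 87.6)]
[(0.5419, 0.427, 105, 56, 6.0), (0.4064, 0.3019, 105, 56, -7.8), (0.5483, 0.3048, 106, 56, -9.6)]
red [(0.4828, -0.3821, 155, 150, -6.9)]
or [(0.3492, 0.0171, 64, 63, 40.8), (0.4659, -0.2222, 159, 68, -3.0)]
```

View pics/w1.png

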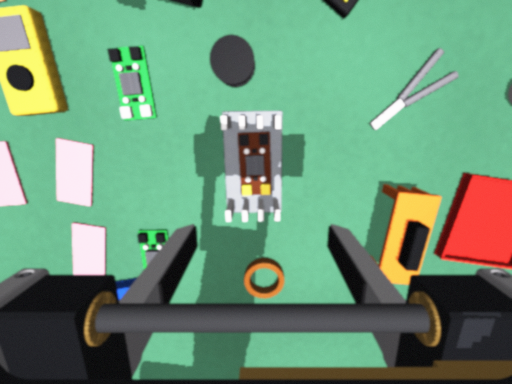

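Wrist view: the nest is upright at ~(251,165) with the brown board, comb at (410,235), tray right, boards/sheets at left. Go closer to refine.

```bash
python3 - <<'E'
from h import *
plan((.553,.0115,.15,2.5,94,2))
E
```

```text
x2: -0.055 -0.05 0.55 0 0 -0.003 94
x4: -0.055 -0.045 0.55 0 0 -0.003 94
```

drive_tool --deltas "-0.11 -0.11 1 0 0 -0.006 94; -0.11 -0.11 1 0 0 -0.006 94; -0.11 -0.11 1 0 0 -0.006 94; -0.11 -0.11 1 0 0 -0.006 94; -0.11 -0.11 1 0 0 -0.006 94"

```text
time: 5.1
tool_pos: [0.5567, 0.0132, 0.1649]
ee_rot: [3.14, -0.009, 0.045]
wrist_force: [0.7, -0.7, 0.6]
width: 0.094
finger_force: 0.0
```

```bash
python3 - <<'E'
from h import *
s=snap('wrist','w2.png')
for n,z in dict(nest_floor=.008,nest_fins=.066,reject_mid=.016).items():
    for d in finder.landmark_of('wrist',n)[:3]: print(n,round(d['confidence'],2),np.round(d['xy'],1),ray(s,d['xy'],z).round(4))
for d in finder.masks_of('wrist','reject_mid')[:2]: print(rects(s,d['region'],.014,20))
for d in finder.masks_of('wrist','nest_floor')[:2]: print('nest',rects(s,d['region'],.008,20))
# predicted outlines for nest hypothesis
im=s['img'][:,:,::-1].copy(); c=np.array([.574,.0115]); a=np.radians(2.5); Q=np.array([[np.cos(a),-np.sin(a)],[np.sin(a),np.cos(a)]])
def box(cx,cy,lx,ly,z,col):
    P=[proj(s,np.r_[c+Q@[cx+i*lx/2,cy+j*ly/2],z]) for i,j in((1,1),(1,-1),(-1,-1),(-1,1))]
    cv2.polylines(im,[np.int32(P)],True,col,1)
box(0,0,164,92,.008,(255,0,0)) if 0 else box(0,0,.164,.092,.008,(255,0,0))
for sx in(-.066,.066):
    for y in(-.036,-.012,.012,.036): box(sx,y,.018,.008,.066,(0,0,255))
box(0,0,.1,.05,.014,(0,255,255))
cv2.imwrite('pics/w2o.png',cv2.resize(im,(768,576)))
E
```

```text
nest_floor 0.31 [ 34.6 182. ] [0.5468 0.3024 0.008 ]
nest_fins 0.9 [259.6 118. ] [0.6376 0.0198 0.066 ]
reject_mid 0.81 [261.7 173.8] [0.572  0.0147 0.016 ]
reject_mid 0.15 [ 52.9 276.4] [0.416  0.2948 0.016 ]
[(0.5739, 0.012, 101, 52, 5.3)]
nest [(0.5609, 0.0149, 186, 95, 2.5)]
```

View pics/w2o.png

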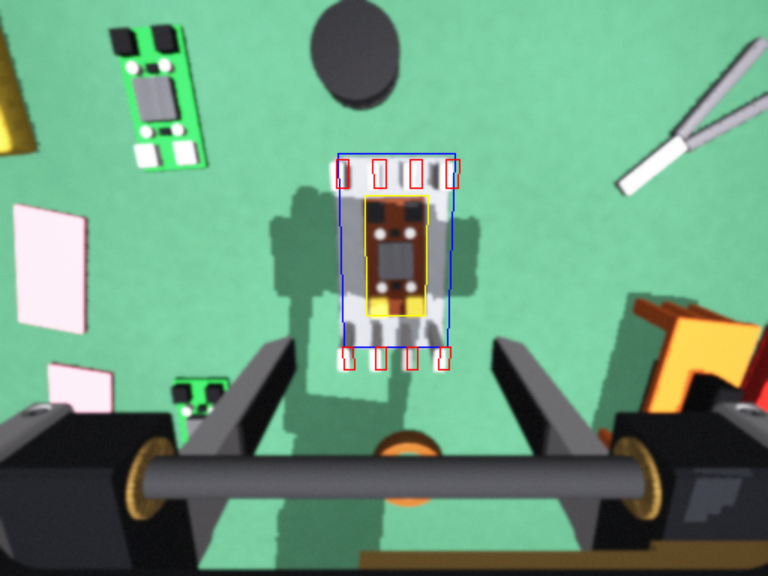

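Overlay fits within ~2 mm: nest ≈ (0.5745, 0.0125), yaw ≈ 3.3°, board gripped at the same place. Descend.

```bash
python3 - <<'E'
from h import *
o=robot.get_obs();print(o['tool_pos'],o['ee_rot'])
plan((.574,.0123,.06,3.2,94,1),(.574,.0123,.0105,3.2,94,3))
E
```

```text
[0.55485619 0.01346932 0.1621746 ] [ 3.14099765 -0.00392469  0.04494339]
x1: 0.095 0.01 0.51 0 -0.002 -0.003 94
x2: 0.095 0.01 0.51 0 0 -0.004 94
x4: 0 0 0.495 0 0 0 94
```

drive_tool --deltas "0.19 0.02 1 0 0 -0.007 94; 0.19 0.02 1 0 0 -0.007 94; 0.19 0.02 1 0 0 -0.007 94; 0.19 0.02 1 0 0 -0.007 94"

```text
time: 5.8
tool_pos: [0.572, 0.0126, 0.0597]
ee_rot: [-3.141, 0.002, 0.056]
wrist_force: [-0.6, 0.6, 0.6]
width: 0.0936
finger_force: 0.0
```

```bash
python3 - <<'E'
from h import *
o=robot.get_obs();print(o['tool_pos'],o['ee_rot'])
plan((.574,.0123,.0105,3.2,94,4))
E
```

```text
[0.5719611  0.0125727  0.05966234] [-3.14132761e+00  2.47396050e-03  5.60863846e-02]
x5: 0.02 0.005 0.49 0 0.002 0 94
```

drive_tool --deltas "0.02 0.005 0.3 0 0 0 94; 0.02 0.005 0.485 0 0 0 94; 0.02 0.005 0.485 0 0 0 94; 0.02 0.005 0.485 0 0 0 94"

```text
time: 6.2
tool_pos: [0.5764, 0.012, 0.0146]
ee_rot: [3.141, -0.005, 0.056]
wrist_force: [-0.6, 0.2, 0.5]
width: 0.094
finger_force: 0.0
```

drive_tool --deltas "0 0 0 0 0 0 0; 0 0 0 0 0 0 0; 0 0 0 0 0 0 0; 0 0 0 0 0 0 0; 0 0 0 0 0 0 0"

```text
time: 6.7
tool_pos: [0.5746, 0.0121, 0.0116]
ee_rot: [3.141, -0.0, 0.056]
wrist_force: [-0.1, -0.4, 0.7]
width: 0.0575
finger_force: 0.0
```

drive_tool --deltas "0 0 0 0 0 0 0; 0 0 -0.1 0 0 0 0; 0 0 -0.2 0 0 0 0; 0 0 -0.2 0 0 0 0"

```text
time: 7.1
tool_pos: [0.5761, 0.012, 0.0338]
ee_rot: [3.141, -0.004, 0.056]
wrist_force: [-0.2, 0.1, -1.1]
width: 0.0489
finger_force: 30.0
```

```bash
python3 - <<'E'
from h import *
o=robot.get_obs();print(o['tool_pos'],o['width'],o['finger_force'])
plan((.574,.0123,.13,3.2,0,0),(.486,-.386,.14,-7,0,1),(.486,-.386,.05,-7,0,2))
E
```

```text
[0.5761434  0.01203853 0.03384176] 0.048906679468721695 29.983626902103424
x2: -0.015 -0.005 -0.96 0 -0.003 0 0
x2: -0.275 0.98 -0.025 0 0 0.028 0
x2: -0.235 0.995 -0.025 0 0 0.029 0
x2: -0.185 1.005 -0.025 0 0 0.028 0
x3: -0.145 1.01 -0.025 0 0 0.029 0
x4: 0 0 0.9 0 0 0 0
```

drive_tool --deltas "0 0 -0.96 0 0 0 0; 0 0 -0.96 0 0 0 0; 0 0 -0.96 0 0 0 0"

```text
time: 7.4
tool_pos: [0.5795, 0.0118, 0.1366]
ee_rot: [3.139, -0.016, 0.056]
wrist_force: [0.5, 0.8, -0.9]
width: 0.0491
finger_force: 30.0
```

drive_tool --deltas "-0.275 0.98 -0.025 0 0 0.028 0; -0.275 0.98 -0.025 0 0 0.028 0; -0.275 0.98 -0.025 0 0 0.028 0"

```text
time: 7.7
tool_pos: [0.5512, -0.0922, 0.1295]
ee_rot: [3.139, 0.001, 0.006]
wrist_force: [0.0, 0.6, -1.8]
width: 0.0488
finger_force: 30.0
```

drive_tool --deltas "-0.235 0.995 -0.025 0 0 0.029 0; -0.235 0.995 -0.025 0 0 0.029 0; -0.235 0.995 -0.025 0 0 0.029 0"

```text
time: 8.0
tool_pos: [0.5288, -0.1917, 0.1318]
ee_rot: [3.139, 0.001, -0.04]
wrist_force: [0.8, 0.7, -1.9]
width: 0.0488
finger_force: 30.0
```

drive_tool --deltas "-0.185 1 -0.025 0 0 0.028 0; -0.185 1 -0.025 0 0 0.028 0; -0.185 1 -0.025 0 0 0.028 0"

```text
time: 8.3
tool_pos: [0.5072, -0.2905, 0.1342]
ee_rot: [3.14, 0.001, -0.083]
wrist_force: [0.7, 0.1, -1.9]
width: 0.0491
finger_force: 30.0
```

drive_tool --deltas "-0.145 1 -0.025 0 0 0.029 0; -0.145 1 -0.025 0 0 0.029 0; -0.145 1 -0.025 0 0 0.029 0; -0.145 1 -0.025 0 0 0.029 0"

```text
time: 8.7
tool_pos: [0.4863, -0.3844, 0.1364]
ee_rot: [-3.139, 0.001, -0.124]
wrist_force: [-0.1, -0.0, -1.4]
width: 0.0492
finger_force: 30.0
```

```bash
python3 - <<'E'
from h import *
o=robot.get_obs();print(o['tool_pos'],o['width'],o['finger_force'])
s=snap('wrist','w3.png')
for n,z in dict(tray_in=.004,reject_mid=.14,comb_handle=.076).items():
    for d in finder.landmark_of('wrist',n)[:3]: print(n,round(d['confidence'],2),np.round(d['xy'],1),ray(s,d['xy'],z).round(4))
h=cv2.cvtColor(s['img'],cv2.COLOR_RGB2HSV)
print('red',rects(s,cv2.morphologyEx(cv2.inRange(h,(0,170,120),(6,255,255)),cv2.MORPH_CLOSE,np.ones((5,5))),.022))
E
```

```text
[ 0.48633772 -0.3844112   0.13642561] 0.04920429960590446 29.983733296394348
reject_mid 0.62 [263.7 237.6] [ 0.4856 -0.3851  0.14  ]
comb_handle 0.9 [101.8 243.7] [ 0.4688 -0.2248  0.076 ]
red [(0.4919, -0.3902, 138, 137, -7.1)]
```

View pics/w3.png

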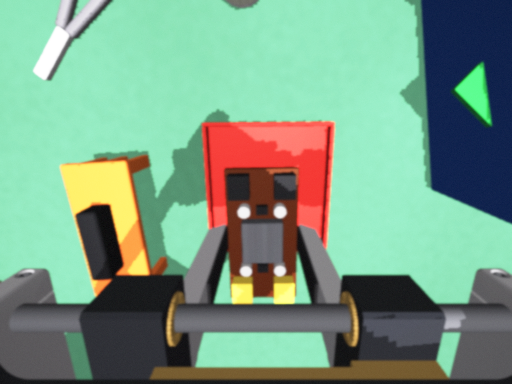

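Board is held squarely above the tray. Lowering and releasing.

drive_tool --deltas "0.02 0.035 0.9 0 0 0 0; 0.02 0.035 0.9 0 0 0 0; 0.02 0.035 0.9 0 0 0 0; 0.02 0.035 0.9 0 0 0 0"

```text
time: 9.3
tool_pos: [0.488, -0.3873, 0.0474]
ee_rot: [-3.14, 0.001, -0.122]
wrist_force: [0.1, -0.1, -0.7]
width: 0.049
finger_force: 30.0
```

drive_tool --deltas "0 0 0.2 0 0 0 0; 0 0 0.37 0 0 0 0; 0 0 0.37 0 0 0 0; 0 0 0.37 0 0 0 0"

```text
time: 9.7
tool_pos: [0.4893, -0.3895, 0.0134]
ee_rot: [3.139, -0.003, -0.123]
wrist_force: [-0.2, 0.5, -1.4]
width: 0.0488
finger_force: 30.0
```

drive_tool --deltas "0 0 0 0 0 0 70; 0 0 0 0 0 0 70; 0 0 0 0 0 0 70; 0 0 0 0 0 0 70; 0 0 0 0 0 0 70"

```text
time: 10.2
tool_pos: [0.4879, -0.3888, 0.0108]
ee_rot: [3.141, -0.0, -0.123]
wrist_force: [-1.1, 0.6, 0.1]
width: 0.0702
finger_force: 0.0
```

drive_tool --deltas "0 0 -0.5 0 0 0 70; 0 0 -1 0 0 0 70; 0 0 -1 0 0 0 94; 0 0 -1 0 0 0 94"

```text
time: 10.6
tool_pos: [0.4887, -0.3895, 0.1129]
ee_rot: [3.139, -0.004, -0.123]
wrist_force: [-0.2, 1.1, -0.8]
width: 0.0826
finger_force: 0.0
```

```bash
python3 - <<'E'
from h import *
o=robot.get_obs();print(o['tool_pos'],o['ee_rot'])
s=snap('wrist','w4.png')
for d in finder.landmark_of('wrist','reject_mid')[:2]: print(round(d['confidence'],2),np.round(d['xy'],1),ray(s,d['xy'],.012).round(4))
for n in('scene','side'):
    s=snap(n); print([x for x in rects(s,pink(s),.006)])
    for d in finder.landmark_of(n,'reject_mid')[:2]: print(round(d['confidence'],2),np.round(d['xy'],1),ray(s,d['xy'],.012).round(4))
    h=cv2.cvtColor(s['img'],cv2.COLOR_RGB2HSV);print('bgreen',rects(s,cv2.morphologyEx(cv2.inRange(h,(45,150,130),(75,255,255)),cv2.MORPH_CLOSE,np.ones((5,5))),.006))
plan((.486,-.386,.15,-7,94,0),(.38,.187,.17,2,94,2))
E
```

```text
[ 0.48872762 -0.38953907  0.11288152] [ 3.13872453 -0.00373088 -0.12304056]
0.96 [262.4 196.8] [ 0.4878 -0.3897  0.012 ]
[(0.543, 0.4288, 103, 54, 6.3), (0.5496, 0.3068, 103, 55, -9.5), (0.4073, 0.3041, 103, 55, -7.8)]
0.91 [191.8 118.3] [ 0.4855 -0.3948  0.012 ]
0.51 [312.5 287.5] [0.5533 0.3154 0.012 ]
bgreen [(0.3163, 0.7201, 88, 43, 31.0), (0.6875, 0.1976, 98, 50, 6.3), (0.2285, 0.6003, 250, 108, 2.0), (0.4028, 0.1864, 98, 50, 2.4), (0.6348, -0.7359, 84, 67, -20.1), (0.5108, -0.7616, 117, 57, 7.7), (0.6023, -0.8594, 267, 110, 9.1)]
[(0.5419, 0.427, 105, 56, 6.0), (0.4062, 0.3019, 105, 56, -7.8), (0.548, 0.3048, 105, 56, -9.8)]
0.66 [310.4 150.6] [ 0.5111 -0.2986  0.012 ]
0.51 [331.2 137.2] [ 0.497  -0.4016  0.012 ]
bgreen [(0.4018, 0.5829, 115, 85, 18.0), (0.412, 0.1919, 80, 36, 2.3), (0.6963, 0.2053, 80, 34, 3.3)]
x1: -0.015 -0.02 -0.415 -0.001 0.002 -0.001 94
x2: -0.29 -0.925 -0.035 0 0 -0.017 94
x2: -0.265 -0.935 -0.03 0 0 -0.016 94
x2: -0.245 -0.94 -0.035 0 0 -0.017 94
x2: -0.215 -0.945 -0.03 0 0 -0.016 94
x2: -0.195 -0.955 -0.035 0 0 -0.017 94
x4: -0.17 -0.955 -0.035 0 0 -0.017 94
```

drive_tool --deltas "-0.01 -0.02 -0.415 0 0 0 94; -0.01 -0.02 -0.415 0 0 0 94"

```text
time: 11.1
tool_pos: [0.4889, -0.3881, 0.1568]
ee_rot: [3.137, -0.007, -0.123]
wrist_force: [-0.1, 0.4, 0.6]
width: 0.0942
finger_force: 0.0
```

drive_tool --deltas "-0.285 -0.925 -0.035 0 0 -0.017 94; -0.285 -0.925 -0.035 0 0 -0.017 94; -0.285 -0.925 -0.035 0 0 -0.017 94"

```text
time: 11.4
tool_pos: [0.469, -0.2864, 0.1544]
ee_rot: [-3.138, 0.002, -0.092]
wrist_force: [0.6, -0.4, 0.3]
width: 0.094
finger_force: 0.0
```

drive_tool --deltas "-0.265 -0.935 -0.03 0 0 -0.016 94; -0.265 -0.935 -0.03 0 0 -0.016 94; -0.265 -0.935 -0.03 0 0 -0.016 94"

```text
time: 11.7
tool_pos: [0.4521, -0.1918, 0.1581]
ee_rot: [-3.14, 0.0, -0.067]
wrist_force: [0.1, -1.0, 0.3]
width: 0.0941
finger_force: 0.0
```

drive_tool --deltas "-0.245 -0.94 -0.035 0 0 -0.017 94; -0.245 -0.94 -0.035 0 0 -0.017 94; -0.245 -0.94 -0.035 0 0 -0.017 94"

```text
time: 12.0
tool_pos: [0.4348, -0.0972, 0.1621]
ee_rot: [-3.141, -0.001, -0.039]
wrist_force: [-0.7, -1.1, -0.1]
width: 0.0942
finger_force: 0.0
```

drive_tool --deltas "-0.215 -0.945 -0.03 0 0 -0.016 94; -0.215 -0.945 -0.03 0 0 -0.016 94; -0.215 -0.945 -0.03 0 0 -0.016 94"

```text
time: 12.3
tool_pos: [0.4179, -0.0021, 0.1651]
ee_rot: [-3.141, -0.001, -0.014]
wrist_force: [-0.1, -1.7, 0.9]
width: 0.0939
finger_force: 0.0
```

drive_tool --deltas "-0.195 -0.955 -0.035 0 0 -0.017 94; -0.195 -0.955 -0.035 0 0 -0.017 94; -0.195 -0.955 -0.035 0 0 -0.017 94"

```text
time: 12.6
tool_pos: [0.4004, 0.0938, 0.1686]
ee_rot: [-3.141, -0.001, 0.014]
wrist_force: [0.5, -0.7, 0.5]
width: 0.0942
finger_force: 0.0
```

drive_tool --deltas "-0.17 -0.955 -0.035 0 0 -0.017 94; -0.17 -0.955 -0.035 0 0 -0.017 94; -0.17 -0.955 -0.035 0 0 -0.017 94; -0.17 -0.955 -0.035 0 0 -0.017 94; -0.17 -0.955 -0.035 0 0 -0.017 94"

```text
time: 13.1
tool_pos: [0.3835, 0.1845, 0.1716]
ee_rot: [3.14, 0.0, 0.032]
wrist_force: [0.0, -0.8, 0.8]
width: 0.0941
finger_force: 0.0
```

```bash
cat >> h.py <<'E'
def green(s):
    h=cv2.cvtColor(s['img'],cv2.COLOR_RGB2HSV); return cv2.morphologyEx(cv2.inRange(h,(50,200,130),(75,255,255)),cv2.MORPH_CLOSE,np.ones((15,15)))
E
python3 - <<'E'
from h import *
o=robot.get_obs();print(o['tool_pos'],o['ee_rot'],o['joint_positions'].round(2))
s=snap('wrist','w5.png')
for d in finder.landmark_of('wrist','board_a_mid')[:3]: print(round(d['confidence'],2),np.round(d['xy'],1),ray(s,d['xy'],.008).round(4))
for d in finder.masks_of('wrist','board_a_mid')[:3]: print('m',rects(s,d['region'],.006,20))
print('green',rects(s,green(s),.006)); print(rects(s,pink(s),.006))
E
```

```text
[0.38347497 0.18450853 0.17157786] [3.14001647e+00 9.37865479e-05 3.15058433e-02] [ 0.32 -0.19  1.7  -0.    1.63  1.86]
green []
[(0.5622, 0.3252, 69, 28, -35.0), (0.5352, 0.4279, 93, 55, 5.9)]
```

View pics/w5.png

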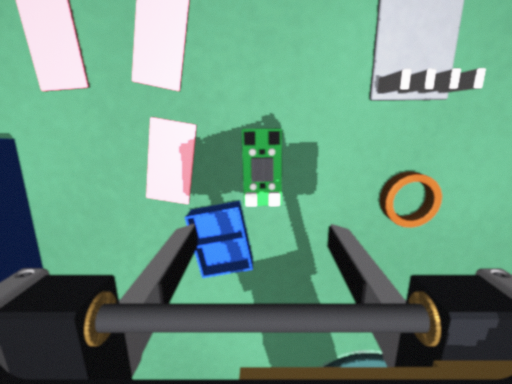

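Board centred at (263,167), corners about (244,128)–(284,206), in shadow; compute directly.

```bash
python3 - <<'E'
from h import *
s=snap('wrist')
h=cv2.cvtColor(s['img'],cv2.COLOR_RGB2HSV); print(h[140,262],h[160,246],h[230,300],h[160,300])
m=cv2.inRange(h,(50,190,60),(70,255,255)); m[:120]=0;m[215:]=0
m=cv2.morphologyEx(m,cv2.MORPH_CLOSE,np.ones((9,9)))
print(rects(s,m,.006,100))
P=np.array([ray(s,p,.008) for p in((244,128),(282,128),(284,206),(244,206))]);print(P.round(4),P.mean(0))
plan((.4035,.1875,.06,2.2,94,1),(.4035,.1875,.003,2.2,94,2))
E
```

```text
[ 67 183 167] [ 67 188 163] [ 73 108 116] [ 74 112 118]
[]
[[0.4506 0.2095 0.008 ]
 [0.4521 0.1629 0.008 ]
 [0.3515 0.1549 0.008 ]
 [0.3498 0.2082 0.008 ]] [0.40101488 0.18387593 0.008     ]
x2: 0.105 -0.01 0.56 0 0 -0.002 94
x3: 0.1 -0.01 0.56 0 0 -0.003 94
x4: 0 0 0.57 0 0 0 94
```

drive_tool --deltas "0.185 -0.01 1 0 0 -0.005 94; 0.185 -0.01 1 0 0 -0.005 94; 0.185 -0.01 1 0 0 -0.005 94; 0.185 -0.01 1 0 0 -0.005 94"

```text
time: 13.7
tool_pos: [0.4003, 0.1873, 0.0717]
ee_rot: [3.141, 0.003, 0.041]
wrist_force: [-0.2, -0.6, 0.7]
width: 0.094
finger_force: 0.0
```

```bash
python3 - <<'E'
from h import *
print(tool()[:3,3]); plan((.402,.1863,.003,2.2,94,2))
E
```

```text
[0.40027364 0.18734129 0.07171184]
x4: 0.02 0.01 0.685 0.001 0.002 0.002 94
```

drive_tool --deltas "0.02 0.01 0.4 0 0 0 94; 0.02 0.01 0.68 0 0 0 94; 0.02 0.01 0.68 0 0 0 94; 0.02 0.01 0.68 0 0 0 94; 0.02 0.01 0.68 0 0 0 94"

```text
time: 14.2
tool_pos: [0.4054, 0.188, 0.0073]
ee_rot: [-3.14, -0.006, 0.042]
wrist_force: [0.4, 0.9, 0.6]
width: 0.094
finger_force: 0.0
```

drive_tool --deltas "0 0 0 0 0 0 0; 0 0 0 0 0 0 0; 0 0 0 0 0 0 0; 0 0 0 0 0 0 0; 0 0 0 0 0 0 0"

```text
time: 14.7
tool_pos: [0.4028, 0.1872, 0.004]
ee_rot: [3.141, 0.0, 0.042]
wrist_force: [-0.1, -0.0, 0.4]
width: 0.0573
finger_force: 0.0
```

drive_tool --deltas "0 0 0 0 0 0 0; 0 0 0 0 0 0 0; 0 0 0 0 0 0 0"

```text
time: 15.0
tool_pos: [0.4028, 0.1869, 0.0039]
ee_rot: [3.141, 0.0, 0.042]
wrist_force: [-0.2, -0.6, 1.2]
width: 0.0486
finger_force: 30.0
```

drive_tool --deltas "0 0 -0.5 0 0 0 0; 0 0 -1 0 0 0 0; 0 0 -1 0 0 0 0; 0 0 -1 0 0 0 0"

```text
time: 15.4
tool_pos: [0.4037, 0.1876, 0.1052]
ee_rot: [-3.141, -0.003, 0.042]
wrist_force: [0.0, -0.5, -1.7]
width: 0.0485
finger_force: 30.0
```

```bash
python3 - <<'E'
from h import *
print(tool()[:3,3]); plan((.402,.1863,.13,2.2,0,0),(.5745,.0125,.13,3.3,0,2))
E
```

```text
[0.40367998 0.18759243 0.1051687 ]
x1: -0.015 0.01 -0.25 -0.001 -0.002 0.002 0
x3: 0.825 0.905 0 0 0 -0.006 0
x5: 0.82 0.91 0 0 0 -0.006 0
```

drive_tool --deltas "0 0 -0.25 0 0 0 0; 0 0 -0.25 0 0 0 0"

```text
time: 15.6
tool_pos: [0.4035, 0.1875, 0.1295]
ee_rot: [-3.141, -0.002, 0.042]
wrist_force: [-0.7, -0.3, -0.6]
width: 0.0488
finger_force: 30.0
```

drive_tool --deltas "0.825 0.905 0 0 0 -0.006 0; 0.825 0.905 0 0 0 -0.006 0; 0.825 0.905 0 0 0 -0.006 0; 0.825 0.905 0 0 0 -0.006 0"

```text
time: 16.0
tool_pos: [0.4895, 0.0979, 0.1259]
ee_rot: [3.141, 0.004, 0.047]
wrist_force: [0.1, 0.8, -1.0]
width: 0.0487
finger_force: 30.0
```

drive_tool --deltas "0.82 0.91 0 0 0 -0.006 0; 0.82 0.91 0 0 0 -0.006 0; 0.82 0.91 0 0 0 -0.006 0; 0.82 0.91 0 0 0 -0.006 0; 0.82 0.91 0 0 0 -0.006 0"

```text
time: 16.5
tool_pos: [0.5742, 0.0145, 0.127]
ee_rot: [-3.14, 0.004, 0.061]
wrist_force: [0.2, 0.1, -0.8]
width: 0.0488
finger_force: 30.0
```

```bash
cat >> h.py <<'E'
def nestov(s,fn,c=(.5745,.0125),a=3.3,extra=[]):
    im=s['img'][:,:,::-1].copy(); c=np.array(c); a=np.radians(a); Q=np.array([[np.cos(a),-np.sin(a)],[np.sin(a),np.cos(a)]])
    im=cv2.resize(im,(768,576))
    def box(cx,cy,lx,ly,z,col):
        P=[proj(s,np.r_[c+Q@[cx+i*lx/2,cy+j*ly/2],z])*1.5 for i,j in((1,1),(1,-1),(-1,-1),(-1,1))]
        cv2.polylines(im,[np.int32(P)],True,col,1)
    box(0,0,.164,.092,.008,(255,0,0))
    for sx in(-.066,.066):
        for y in(-.036,-.012,.012,.036): box(sx,y,.018,.008,.066,(0,0,255))
    for e in extra: box(*e,(0,255,255))
    cv2.imwrite('pics/'+fn,im)
E
python3 - <<'E'
from h import *
o=robot.get_obs(); print(o['tool_pos'],o['ee_rot'],o['width'])
s=snap('wrist'); z=o['tool_pos'][2]; nestov(s,'w6.png',extra=[(0,0,.1,.05,z+.002),(0,0,.1,.05,z+.012)])
for d in finder.landmark_of('wrist','nest_fins')[:2]: print(round(d['confidence'],2),np.round(d['xy'],1),ray(s,d['xy'],.066).round(4))
E
```

```text
[0.57418265 0.01449898 0.1269759 ] [-3.14013323  0.00388913  0.06092826] 0.048752521196467606
0.81 [260.  138.2] [0.6373 0.0208 0.066 ]
```

View pics/w6.png

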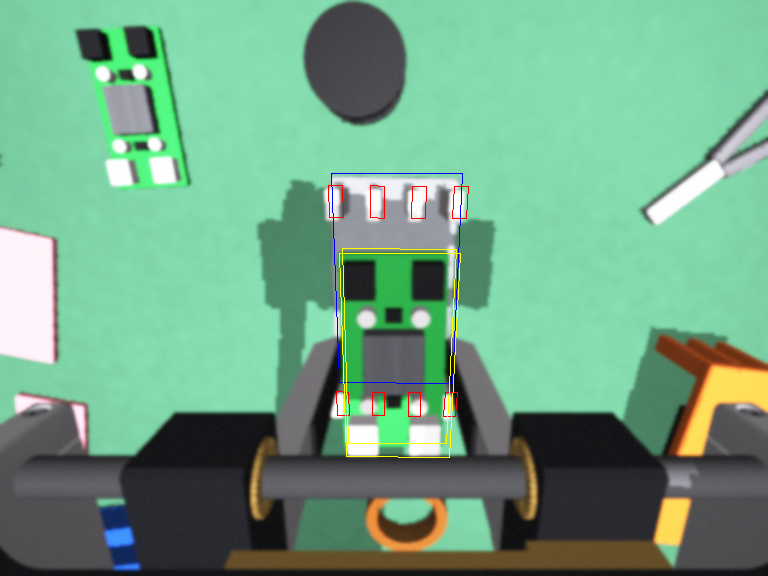

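Board held squarely, centred on the nest within ~2 mm. Lower.

drive_tool --deltas "0.005 0.02 0.4 0 0 0 0; 0.005 0.02 0.7 0 0 0 0; 0.005 0.02 0.7 0 0 0 0; 0.005 0.02 0.7 0 0 0 0; 0.005 0.02 0.7 0 0 0 0"

```text
time: 17.1
tool_pos: [0.5775, 0.0121, 0.0615]
ee_rot: [3.141, -0.004, 0.062]
wrist_force: [-0.0, -0.1, -1.3]
width: 0.0489
finger_force: 30.0
```

```bash
python3 - <<'E'
from h import *
print(tool()[:3,3]); plan((.5745,.0125,.0125,3.3,0,2))
E
```

```text
[0.57750995 0.01211916 0.06147435]
x3: -0.03 -0.005 0.49 0 -0.003 0.003 0
```

drive_tool --deltas "-0.01 -0.005 0.25 0 0 0 0; -0.01 -0.005 0.4 0 0 0 0; -0.01 -0.005 0.48 0 0 0 0; -0.01 -0.005 0.48 0 0 0 0; -0.01 -0.005 0.48 0 0 0 0"

```text
time: 17.6
tool_pos: [0.5758, 0.012, 0.0116]
ee_rot: [3.141, -0.001, 0.061]
wrist_force: [-0.3, 1.1, -1.2]
width: 0.0492
finger_force: 30.0
```

drive_tool --deltas "0 0 0 0 0 0 0; 0 0 0 0 0 0 0"

```text
time: 17.8
tool_pos: [0.5757, 0.012, 0.0115]
ee_rot: [3.141, -0.001, 0.061]
wrist_force: [-0.1, -0.5, -1.5]
width: 0.0491
finger_force: 30.0
```

drive_tool --deltas "0 0 0 0 0 0 94; 0 0 0 0 0 0 94; 0 0 0 0 0 0 94; 0 0 0 0 0 0 94; 0 0 0 0 0 0 94"

```text
time: 18.3
tool_pos: [0.5753, 0.012, 0.0111]
ee_rot: [3.141, -0.0, 0.061]
wrist_force: [0.3, 0.0, -0.1]
width: 0.0861
finger_force: 0.0
```

drive_tool --deltas "0 0 -0.5 0 0 0 94; 0 0 -1 0 0 0 94; 0 0 -1 0 0 0 94; 0 0 -1 0 0 0 94; 0 0 -1 0 0 0 94"

```text
time: 18.8
tool_pos: [0.5743, 0.0121, 0.1096]
ee_rot: [-3.141, 0.002, 0.061]
wrist_force: [-0.7, 0.2, -0.2]
width: 0.0942
finger_force: 0.0
```

```bash
python3 - <<'E'
from h import *
print(tool()[:3,3]); 
s=snap('wrist'); nestov(s,'w7.png',extra=[(0,0,.1,.05,.014)])
plan((.54,.306,.14,-9.6,94,2))
E
```

```text
[0.57432723 0.01208797 0.10958736]
x2: -0.055 -0.985 -0.105 0 0.002 0.048 94
x2: -0.125 -0.975 -0.1 0 0 0.049 94
x4: -0.205 -0.965 -0.105 0 0 0.048 94
```

View pics/w7.png

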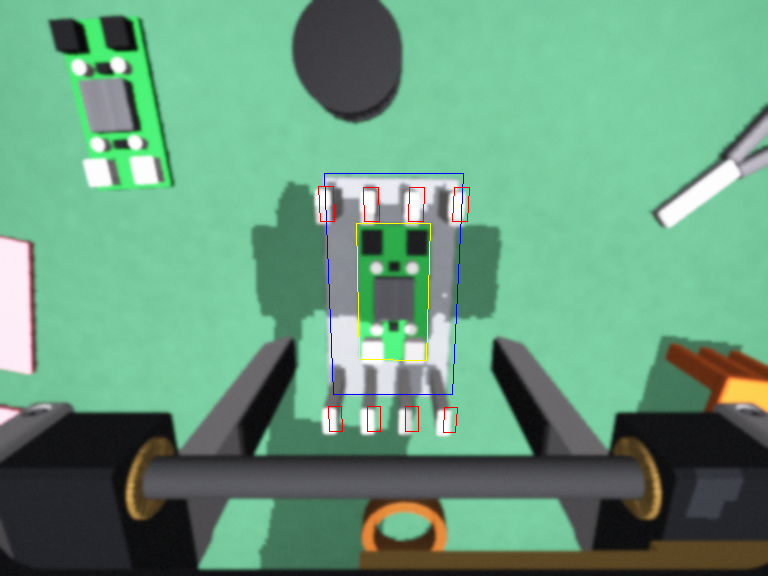

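The board sits centred in the nest, matching the overlay. On to the sheet at (0.549, 0.306).

drive_tool --deltas "-0.055 -0.985 -0.105 0 0 0.048 94; -0.055 -0.985 -0.105 0 0 0.048 94; -0.055 -0.985 -0.105 0 0 0.048 94"

```text
time: 19.15
tool_pos: [0.5621, 0.1151, 0.1201]
ee_rot: [-3.139, 0.003, -0.008]
wrist_force: [-0.2, -0.3, -0.8]
width: 0.0938
finger_force: 0.0
```

drive_tool --deltas "-0.125 -0.975 -0.1 0 0 0.049 94; -0.125 -0.975 -0.1 0 0 0.049 94; -0.125 -0.975 -0.1 0 0 0.049 94"

```text
time: 19.45
tool_pos: [0.5511, 0.2122, 0.1301]
ee_rot: [-3.14, 0.003, -0.085]
wrist_force: [0.7, -0.7, 0.0]
width: 0.094
finger_force: 0.0
```

drive_tool --deltas "-0.205 -0.965 -0.105 0 0 0.048 94; -0.205 -0.965 -0.105 0 0 0.048 94; -0.205 -0.965 -0.105 0 0 0.048 94; -0.205 -0.965 -0.105 0 0 0.048 94; -0.205 -0.965 -0.105 0 0 0.048 94"

```text
time: 19.95
tool_pos: [0.5411, 0.3038, 0.1405]
ee_rot: [3.139, 0.002, -0.168]
wrist_force: [0.3, -0.4, -0.1]
width: 0.0942
finger_force: 0.0
```

```bash
python3 - <<'E'
from h import *
print(tool()[:3,3]); 
s=snap('wrist'); print(rects(s,pink(s),.006))
for d in finder.landmark_of('wrist','sheet_a_mid')[:3]: print(round(d['confidence'],2),np.round(d['xy'],1),ray(s,d['xy'],.006).round(4))
for d in finder.masks_of('wrist','sheet_a_mid')[:3]: print('m',rects(s,d['region'],.006,20))
s=snap('scene'); print(rects(s,pink(s),.006))
plan((.549,.306,.05,-9.6,94,2),(.549,.306,.0025,-9.6,94,2))
E
```

```text
[0.54105209 0.30376786 0.1405081 ]
[(0.3987, 0.3195, 40, 26, -7.6), (0.4394, 0.299, 55, 36, 82.5), (0.5413, 0.4279, 104, 56, 5.9)]
0.96 [277.8 281.4] [0.4106 0.3046 0.006 ]
m [(0.4168, 0.3006, 84, 56, -9.7)]
[(0.5432, 0.4284, 103, 54, 5.4), (0.5125, 0.3127, 54, 29, 82.5), (0.3655, 0.3142, 40, 28, 53.2)]
x4: 0.07 -0.03 0.915 0 0 -0.001 94
x3: 0 0 0.475 0 0 0 94
```

```bash
cat >> h.py <<'E'
def pink(s,v=60):
    h=cv2.cvtColor(s['img'],cv2.COLOR_RGB2HSV); return cv2.morphologyEx(cv2.inRange(h,(140,12,v),(179,160,255))|cv2.inRange(h,(0,12,v),(5,120,255)),cv2.MORPH_OPEN,np.ones((3,3)))
E
python3 - <<'E'
from h import *
s=snap('wrist','w8.png'); print(rects(s,pink(s),.006,300))
p=proj(s,[.549,.306,.006]).astype(int); print(p, cv2.cvtColor(s['img'],cv2.COLOR_RGB2HSV)[p[1],p[0]])
E
```

```text
[(0.4168, 0.3025, 85, 57, -8.5), (0.5036, 0.3134, 55, 15, 83.5), (0.5412, 0.4279, 105, 57, 5.9), (0.558, 0.305, 84, 57, -9.4)]
[259 181] [174  92 242]
```

drive_tool --deltas "0.075 -0.02 0.5 0 0 0 94; 0.075 -0.02 0.915 0 0 0 94; 0.075 -0.02 0.915 0 0 0 94; 0.075 -0.02 0.915 0 0 0 94; 0.075 -0.02 0.915 0 0 0 94"

```text
time: 20.7
tool_pos: [0.5507, 0.307, 0.0537]
ee_rot: [-3.139, -0.004, -0.167]
wrist_force: [-0.2, -0.1, -0.0]
width: 0.0938
finger_force: 0.0
```

drive_tool --deltas "0 0 0.3 0 0 0 94; 0 0 0.46 0 0 0 94; 0 0 0.46 0 0 0 94; 0 0 0.46 0 0 0 94"

```text
time: 21.1
tool_pos: [0.5493, 0.3066, 0.0054]
ee_rot: [-3.141, -0.001, -0.167]
wrist_force: [-0.3, 0.1, 0.9]
width: 0.0939
finger_force: 0.0
```

drive_tool --deltas "0 0 0 0 0 0 0; 0 0 0 0 0 0 0; 0 0 0 0 0 0 0; 0 0 0 0 0 0 0; 0 0 0 0 0 0 0"

```text
time: 21.6
tool_pos: [0.5489, 0.3064, 0.0047]
ee_rot: [-3.141, -0.0, -0.167]
wrist_force: [-0.6, 0.8, 0.1]
width: 0.0576
finger_force: 0.0
```

drive_tool --deltas "0 0 0 0 0 0 0; 0 0 0 0 0 0 0; 0 0 0 0 0 0 0"

```text
time: 21.9
tool_pos: [0.5489, 0.3064, 0.0046]
ee_rot: [3.142, -0.0, -0.167]
wrist_force: [-1.1, -0.1, 0.7]
width: 0.0546
finger_force: 30.0
```

drive_tool --deltas "0 0 -0.5 0 0 0 0; 0 0 -1 0 0 0 0; 0 0 -1 0 0 0 0; 0 0 -1 0 0 0 0; 0 0 -1 0 0 0 0"

```text
time: 22.4
tool_pos: [0.5478, 0.3059, 0.1026]
ee_rot: [3.14, 0.003, -0.167]
wrist_force: [0.4, 0.3, -1.3]
width: 0.0544
finger_force: 30.0
```

```bash
python3 - <<'E'
from h import *
print(tool()[:3,3]); plan((.5755,.0125,.13,3.3,0,2))
E
```

```text
[0.54780298 0.30593935 0.102632  ]
x2: 0.255 0.95 -0.09 0.001 0.002 -0.048 0
x2: 0.18 0.965 -0.09 0 0 -0.047 0
x4: 0.11 0.975 -0.09 0 0 -0.048 0
```

drive_tool --deltas "0.255 0.95 -0.09 0 0 -0.048 0; 0.255 0.95 -0.09 0 0 -0.048 0; 0.255 0.95 -0.09 0 0 -0.048 0"

```text
time: 22.7
tool_pos: [0.5578, 0.203, 0.1113]
ee_rot: [3.137, 0.003, -0.098]
wrist_force: [-0.2, -0.2, -0.9]
width: 0.0548
finger_force: 30.0
```

drive_tool --deltas "0.18 0.965 -0.09 0 0 -0.047 0; 0.18 0.965 -0.09 0 0 -0.047 0; 0.18 0.965 -0.09 0 0 -0.047 0"

```text
time: 23.0
tool_pos: [0.5671, 0.1059, 0.1208]
ee_rot: [3.139, 0.003, -0.024]
wrist_force: [-1.3, 0.0, -0.2]
width: 0.0541
finger_force: 30.0
```

drive_tool --deltas "0.11 0.975 -0.09 0 0 -0.048 0; 0.11 0.975 -0.09 0 0 -0.048 0; 0.11 0.975 -0.09 0 0 -0.048 0; 0.11 0.975 -0.09 0 0 -0.048 0; 0.11 0.975 -0.09 0 0 -0.048 0"

```text
time: 23.5
tool_pos: [0.5758, 0.0147, 0.13]
ee_rot: [-3.14, 0.003, 0.059]
wrist_force: [-1.4, -0.5, -1.5]
width: 0.0545
finger_force: 30.0
```

```bash
python3 - <<'E'
from h import *
o=robot.get_obs(); print(o['tool_pos'],o['ee_rot'],o['width'],o['finger_force'])
s=snap('wrist'); z=o['tool_pos'][2]; nestov(s,'w9.png',extra=[(0,0,.104,.056,z+.0015)])
plan((.5755,.0122,.06,3.3,0,2))
E
```

```text
[0.57584635 0.01471993 0.13000903] [-3.14026414e+00  2.50452940e-03  5.88987307e-02] 0.054451689001314973 29.99970406293869
x4: -0.005 0.03 0.705 -0.001 0.001 0.001 0
```

View pics/w9.png

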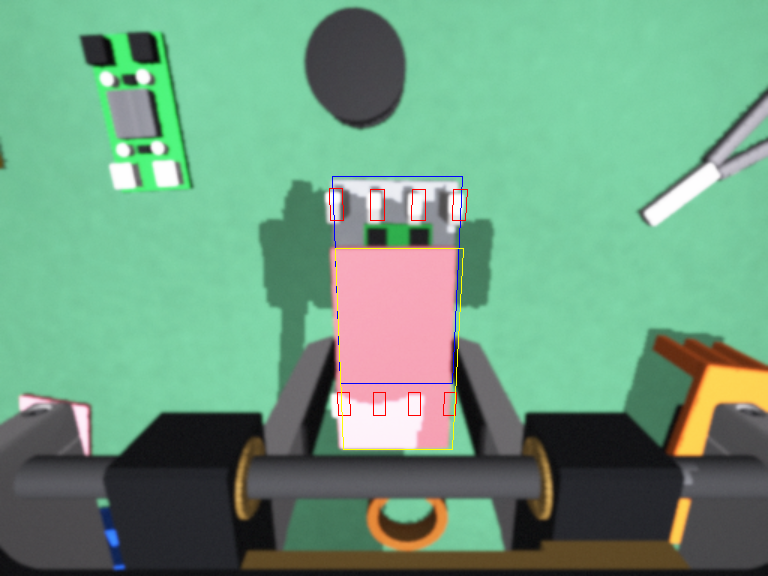

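drive_tool --deltas "-0.005 0.015 0.4 0 0 0 0; -0.005 0.015 0.6 0 0 0 0; -0.005 0.015 0.6 0 0 0 0; -0.005 0.015 0.6 0 0 0 0; -0.005 0.015 0.6 0 0 0 0"

```text
time: 24.05
tool_pos: [0.5773, 0.0122, 0.0733]
ee_rot: [3.141, -0.003, 0.059]
wrist_force: [0.8, -0.2, -0.6]
width: 0.0544
finger_force: 30.0
```

drive_tool --deltas "0 0 0.2 0 0 0 0; 0 0 0.3 0 0 0 0; 0 0 0.3 0 0 0 0; 0 0 0.3 0 0 0 0; 0 0 0.3 0 0 0 0"

```text
time: 24.55
tool_pos: [0.5766, 0.0115, 0.0423]
ee_rot: [3.141, -0.001, 0.058]
wrist_force: [0.0, -1.0, 0.1]
width: 0.0545
finger_force: 30.0
```

drive_tool --deltas "-0.01 -0.01 0.07 0 0 0 0; -0.01 -0.01 0.13 0 0 0 0; -0.01 -0.01 0.13 0 0 0 0; -0.01 -0.01 0.13 0 0 0 0"

```text
time: 24.95
tool_pos: [0.5756, 0.0124, 0.0288]
ee_rot: [3.141, -0.001, 0.058]
wrist_force: [1.6, -0.8, 3.3]
width: 0.055
finger_force: 30.0
```

drive_tool --deltas "0 0 0 0 0 0 94; 0 0 0 0 0 0 94; 0 0 0 0 0 0 94; 0 0 0 0 0 0 94; 0 0 0 0 0 0 94"

```text
time: 25.45
tool_pos: [0.5748, 0.0125, 0.0282]
ee_rot: [-3.142, 0.001, 0.058]
wrist_force: [0.8, -0.4, -0.3]
width: 0.0917
finger_force: 0.0
```

drive_tool --deltas "0 0 -0.5 0 0 0 94; 0 0 -0.9 0 0 0 94; 0 0 -0.9 0 0 0 94; 0 0 -0.9 0 0 0 94; 0 0 -0.9 0 0 0 94"

```text
time: 25.95
tool_pos: [0.574, 0.0125, 0.1167]
ee_rot: [-3.141, 0.003, 0.058]
wrist_force: [0.0, -0.3, 0.1]
width: 0.0937
finger_force: 0.0
```

```bash
python3 - <<'E'
from h import *
print(tool()[:3,3])
s=snap('wrist','w10.png'); z=.03
m=pink(s); m[:,:170]=0; m[:,340:]=0
cs=np.vstack([c for c in cv2.findContours(m,cv2.RETR_EXTERNAL,cv2.CHAIN_APPROX_NONE)[0] if cv2.contourArea(c)>100])[:,0]
P=np.array([ray(s,p,z)[:2] for p in cs],np.float32)*1000; print('sheet',cv2.minAreaRect(P))
for c in('scene','side'):
    s=snap(c); h=cv2.cvtColor(s['img'],cv2.COLOR_RGB2HSV);print('bgreen',rects(s,cv2.morphologyEx(cv2.inRange(h,(45,150,130),(75,255,255)),cv2.MORPH_CLOSE,np.ones((5,5))),.006)[:6]); print(rects(s,pink(s,150),.006))
plan((.675,.198,.14,6.3,94,2))
E
```

```text
[0.57396205 0.01252882 0.11671885]
sheet ((575.6265869140625, 13.043367385864258), (106.5851058959961, 58.99949645996094), 3.3532631397247314)
bgreen [(0.3163, 0.7201, 88, 43, 31.0), (0.6875, 0.1976, 98, 50, 6.3), (0.2285, 0.6003, 250, 108, 2.0), (0.6348, -0.7359, 84, 67, -20.1), (0.5108, -0.7616, 117, 57, 7.7), (0.6023, -0.8594, 267, 110, 9.1)]
[(0.5431, 0.4289, 103, 55, 5.8), (0.4073, 0.3041, 103, 56, -7.8), (0.5674, 0.0021, 106, 61, 4.9)]
bgreen [(0.4018, 0.5829, 115, 85, 18.0), (0.6963, 0.209, 82, 33, -5.8), (0.6887, -0.8825, 251, 120, 28.9)]
[(0.5425, 0.4269, 106, 56, 6.0), (0.4408, 0.2901, 43, 26, -44.2), (0.5943, -0.004, 109, 60, 4.1)]
x3: 0.56 -0.895 -0.12 0 0.002 -0.017 94
x5: 0.58 -0.885 -0.12 0 0 -0.016 94
```

drive_tool --deltas "0.56 -0.895 -0.12 0 0 -0.017 94; 0.56 -0.895 -0.12 0 0 -0.017 94; 0.56 -0.895 -0.12 0 0 -0.017 94"

```text
time: 26.4
tool_pos: [0.6269, 0.1094, 0.1293]
ee_rot: [-3.14, 0.0, 0.089]
wrist_force: [-0.1, 0.1, 0.3]
width: 0.0938
finger_force: 0.0
```

drive_tool --deltas "0.58 -0.885 -0.12 0 0 -0.016 94; 0.58 -0.885 -0.12 0 0 -0.016 94; 0.58 -0.885 -0.12 0 0 -0.016 94; 0.58 -0.885 -0.12 0 0 -0.016 94; 0.58 -0.885 -0.12 0 0 -0.016 94"

```text
time: 26.9
tool_pos: [0.6754, 0.1966, 0.1415]
ee_rot: [3.14, 0.002, 0.109]
wrist_force: [0.3, 0.0, 0.4]
width: 0.0942
finger_force: 0.0
```

```bash
python3 - <<'E'
from h import *
o=robot.get_obs();print(o['tool_pos'],o['ee_rot'])
s=snap('wrist','w11.png')
for d in finder.landmark_of('wrist','board_a_mid')[:3]: print(round(d['confidence'],2),np.round(d['xy'],1),ray(s,d['xy'],.008).round(4))
for d in finder.masks_of('wrist','board_a_mid')[:3]: print('m',rects(s,d['region'],.006,20))
plan((.6875,.1978,.05,6.3,94,2),(.6875,.1978,.0015,6.3,94,2))
E
```

```text
[0.67544742 0.19663333 0.14149848] [3.14029788e+00 2.14493713e-03 1.08632821e-01]
0.96 [261.1 180.6] [0.6841 0.1991 0.008 ]
0.61 [427.9 252.1] [ 0.6141 -0.0235  0.008 ]
m [(0.6862, 0.1963, 102, 52, 5.4)]
x4: 0.12 -0.005 0.925 0 0 -0.002 94
x3: 0 0 0.485 0 0 0 94
```

View pics/w11.png

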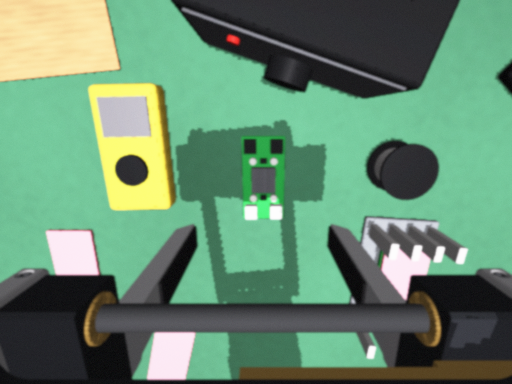

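```bash
python3 - <<'E'
from h import *
s=snap('wrist')
for p in((330,93),(200,45),(285,90),(370,95)): print(p,ray(s,p,0).round(3),ray(s,p,.1).round(3))
s=snap('side')
for p in((105,195),(160,178),(90,155),(155,140)): print(p,ray(s,p,0).round(3),ray(s,p,.1).round(3))
E
```

```text
(330, 93) [0.79  0.133 0.   ] [0.78  0.156 0.1  ]
(200, 45) [0.822 0.279 0.   ] [0.802 0.256 0.1  ]
(285, 90) [0.788 0.183 0.   ] [0.778 0.19  0.1  ]
(370, 95) [0.793 0.088 0.   ] [0.782 0.125 0.1  ]
(105, 195) [0.883 0.274 0.   ] [0.788 0.309 0.1  ]
(160, 178) [ 0.81   0.113 -0.   ] [0.722 0.164 0.1  ]
(90, 155) [1.076 0.198 0.   ] [0.962 0.241 0.1  ]
(155, 140) [0.967 0.002 0.   ] [0.864 0.065 0.1  ]
```

drive_tool --deltas "0.115 -0.005 0.5 0 0 0 94; 0.115 -0.005 0.92 0 0 0 94; 0.115 -0.005 0.92 0 0 0 94; 0.115 -0.005 0.92 0 0 0 94; 0.115 -0.005 0.92 0 0 0 94"

```text
time: 27.65
tool_pos: [0.6894, 0.2, 0.0543]
ee_rot: [-3.141, -0.006, 0.109]
wrist_force: [0.2, 0.1, -0.2]
width: 0.0938
finger_force: 0.0
```

drive_tool --deltas "0 0 0.3 0 0 0 94; 0 0 0.47 0 0 0 94; 0 0 0.47 0 0 0 94; 0 0 0.47 0 0 0 94"

```text
time: 28.05
tool_pos: [0.6879, 0.1999, 0.0043]
ee_rot: [3.142, -0.001, 0.11]
wrist_force: [0.3, 0.1, 0.1]
width: 0.0941
finger_force: 0.0
```

drive_tool --deltas "-0.005 0.02 0.01 0 0 0 94; -0.005 0.02 0.01 0 0 0 0; -0.005 0.02 0.01 0 0 0 0; -0.005 0.02 0.01 0 0 0 0; -0.005 0.02 0.01 0 0 0 0"

```text
time: 28.55
tool_pos: [0.6874, 0.1979, 0.0027]
ee_rot: [3.142, -0.0, 0.11]
wrist_force: [0.1, 0.6, -0.3]
width: 0.0655
finger_force: 0.0
```

drive_tool --deltas "0 0 0 0 0 0 0; 0 0 0 0 0 0 0; 0 0 0 0 0 0 0; 0 0 0 0 0 0 0"

```text
time: 28.95
tool_pos: [0.6872, 0.1977, 0.0024]
ee_rot: [3.141, 0.0, 0.109]
wrist_force: [0.2, -0.3, 0.8]
width: 0.049
finger_force: 30.0
```

drive_tool --deltas "0 0 -0.5 0 0 0 0; 0 0 -1 0 0 0 0; 0 0 -1 0 0 0 0; 0 0 -1 0 0 0 0; 0 0 -1 0 0 0 0"

```text
time: 29.45
tool_pos: [0.6861, 0.1976, 0.1003]
ee_rot: [3.141, 0.004, 0.11]
wrist_force: [0.0, -0.5, -1.3]
width: 0.0491
finger_force: 30.0
```

```bash
python3 - <<'E'
from h import *
print(tool()[:3,3]); plan((.5755,.0125,.14,3.3,0,2))
E
```

```text
[0.68609933 0.19764824 0.10031334]
x3: -0.65 0.86 -0.195 0 0.002 0.017 0
x5: -0.63 0.875 -0.2 0 0 0.016 0
```

drive_tool --deltas "-0.65 0.86 -0.195 0 0 0.017 0; -0.65 0.86 -0.195 0 0 0.017 0; -0.65 0.86 -0.195 0 0 0.017 0; -0.65 0.86 -0.195 0 0 0.017 0"

```text
time: 29.85
tool_pos: [0.6307, 0.1039, 0.1203]
ee_rot: [-3.141, 0.003, 0.08]
wrist_force: [0.1, -0.4, -2.1]
width: 0.0494
finger_force: 30.0
```

drive_tool --deltas "-0.63 0.875 -0.2 0 0 0.016 0; -0.63 0.875 -0.2 0 0 0.016 0; -0.63 0.875 -0.2 0 0 0.016 0; -0.63 0.875 -0.2 0 0 0.016 0; -0.63 0.875 -0.2 0 0 0.016 0"

```text
time: 30.35
tool_pos: [0.577, 0.0143, 0.141]
ee_rot: [-3.14, 0.001, 0.059]
wrist_force: [0.1, -0.3, -1.6]
width: 0.0495
finger_force: 30.0
```

drive_tool --deltas "0 0 0 0 0 0 0; 0 0 0 0 0 0 0; 0 0 0 0 0 0 0"

```text
time: 30.65
tool_pos: [0.5767, 0.0138, 0.1414]
ee_rot: [-3.141, 0.001, 0.059]
wrist_force: [-0.5, 0.1, -1.5]
width: 0.0492
finger_force: 30.0
```

```bash
python3 - <<'E'
from h import *
o=robot.get_obs(); print(o['tool_pos'],o['ee_rot'],o['width'],o['finger_force'])
s=snap('wrist'); z=o['tool_pos'][2]; nestov(s,'w12.png',extra=[(0,0,.1,.05,z+.0036)])
plan((.575,.0125,.06,3.3,0,2))
E
```

```text
[0.57673417 0.01379003 0.1414188 ] [-3.14137105e+00  7.11680185e-04  5.90882366e-02] 0.04921662597276851 29.999716579914093
x4: -0.015 0.01 0.815 0 0 0.001 0
```

View pics/w12.png

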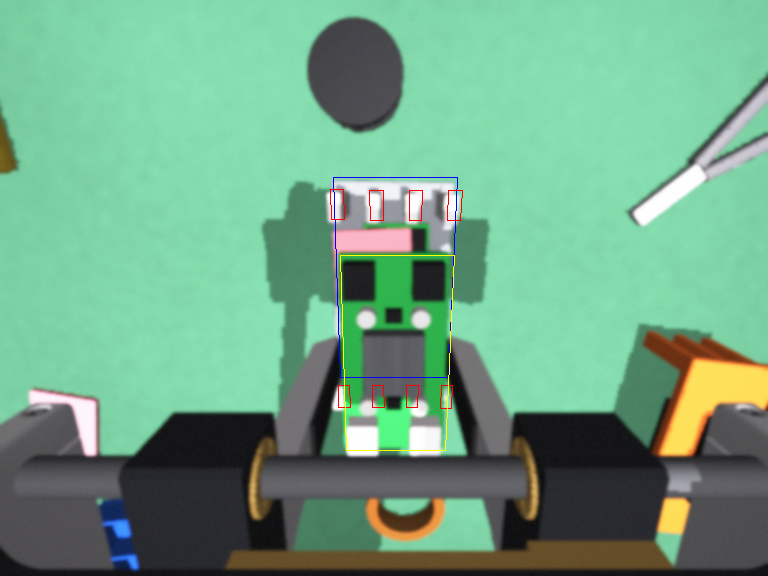

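The sheet in the nest has been knocked aside (now at ~(372,240), shifted left and skewed). I'll park the held board on free bench at (0.42, 0.165) and mend the sheet.

```bash
python3 - <<'E'
from h import *
plan((.42,.165,.12,3.3,0,2),(.42,.165,.035,3.3,0,1),(.42,.165,.0035,3.3,0,2))
E
```

```text
x3: -0.74 -0.8 0.11 0 0 0 0
x5: -0.735 -0.805 0.105 0 0 0.001 0
x3: 0 0 0.85 0 0 0 0
x3: 0 0 0.315 0 0 0 0
```

drive_tool --deltas "-0.74 -0.8 0.11 0 0 0 0; -0.74 -0.8 0.11 0 0 0 0; -0.74 -0.8 0.11 0 0 0 0; -0.74 -0.8 0.11 0 0 0 0"

```text
time: 31.1
tool_pos: [0.4972, 0.0896, 0.131]
ee_rot: [3.141, -0.0, 0.06]
wrist_force: [0.3, -0.6, -1.1]
width: 0.0494
finger_force: 30.0
```

drive_tool --deltas "-0.735 -0.805 0.105 0 0 0 0; -0.735 -0.805 0.105 0 0 0 0; -0.735 -0.805 0.105 0 0 0 0; -0.735 -0.805 0.105 0 0 0 0; -0.735 -0.805 0.105 0 0 0 0"

```text
time: 31.6
tool_pos: [0.4218, 0.1638, 0.1211]
ee_rot: [3.141, -0.002, 0.057]
wrist_force: [0.2, 0.7, -1.2]
width: 0.0492
finger_force: 30.0
```

drive_tool --deltas "0 0 0.5 0 0 0 0; 0 0 0.85 0 0 0 0; 0 0 0.85 0 0 0 0; 0 0 0.85 0 0 0 0; 0 0 0.85 0 0 0 0"

```text
time: 32.1
tool_pos: [0.4227, 0.1645, 0.038]
ee_rot: [-3.141, -0.005, 0.056]
wrist_force: [-0.2, -0.2, -1.1]
width: 0.0491
finger_force: 30.0
```

drive_tool --deltas "0 0 0.2 0 0 0 0; 0 0 0.3 0 0 0 0; 0 0 0.3 0 0 0 0; 0 0 0.3 0 0 0 0; 0 0 0.3 0 0 0 0"

```text
time: 32.6
tool_pos: [0.4209, 0.1648, 0.0066]
ee_rot: [-3.141, -0.002, 0.058]
wrist_force: [-0.6, -0.0, -0.5]
width: 0.0487
finger_force: 30.0
```

drive_tool --deltas "0 0 0.035 0 0 0 0; 0 0 0.035 0 0 0 0; 0 0 0.035 0 0 0 0"

```text
time: 32.9
tool_pos: [0.4204, 0.1647, 0.0023]
ee_rot: [-3.142, -0.001, 0.058]
wrist_force: [0.8, -0.0, 0.8]
width: 0.0498
finger_force: 30.0
```

drive_tool --deltas "0 0 0 0 0 0 94; 0 0 0 0 0 0 94; 0 0 0 0 0 0 94; 0 0 0 0 0 0 94; 0 0 0 0 0 0 94"

```text
time: 33.4
tool_pos: [0.4199, 0.1645, 0.0019]
ee_rot: [3.141, 0.0, 0.058]
wrist_force: [0.2, -0.8, 0.5]
width: 0.0857
finger_force: 0.0
```

drive_tool --deltas "0 0 -0.5 0 0 0 94; 0 0 -1 0 0 0 94; 0 0 -1 0 0 0 94; 0 0 -1 0 0 0 94"

```text
time: 33.8
tool_pos: [0.4211, 0.1648, 0.1035]
ee_rot: [-3.141, -0.004, 0.058]
wrist_force: [-0.9, -0.7, 0.4]
width: 0.0938
finger_force: 0.0
```

drive_tool --deltas "0.65 0.7 -0.3 0 0 0 94; 0.65 0.7 -0.3 0 0 0 94; 0.65 0.7 -0.3 0 0 0 94; 0.65 0.7 -0.3 0 0 0 94"

```text
time: 34.2
tool_pos: [0.4882, 0.0978, 0.1299]
ee_rot: [-3.141, 0.004, 0.056]
wrist_force: [-1.0, 0.2, -0.5]
width: 0.0941
finger_force: 0.0
```

drive_tool --deltas "0.65 0.8 -0.3 0 0 0 94; 0.65 0.8 -0.3 0 0 0 94; 0.65 0.8 -0.3 0 0 0 94; 0.65 0.8 -0.3 0 0 0 94; 0.65 0.8 -0.3 0 0 0 94"

```text
time: 34.7
tool_pos: [0.5566, 0.0238, 0.1603]
ee_rot: [-3.14, 0.004, 0.059]
wrist_force: [-0.3, 0.6, -0.0]
width: 0.0936
finger_force: 0.0
```

```bash
python3 - <<'E'
from h import *
print(tool()[:3,3])
s=snap('wrist'); nestov(s,'w13.png',extra=[(0,0,.104,.056,.03)])
m=pink(s); m[:,:150]=0; m[:,350:]=0
cs=np.vstack([c for c in cv2.findContours(m,cv2.RETR_EXTERNAL,cv2.CHAIN_APPROX_NONE)[0] if cv2.contourArea(c)>100])[:,0]
P=np.array([ray(s,p,.03)[:2] for p in cs],np.float32)*1000; print('sheet',cv2.minAreaRect(P), cv2.boxPoints(cv2.minAreaRect(P)))
E
```

```text
[0.556633   0.02378192 0.1602774 ]
sheet ((568.2236938476562, 28.15218734741211), (107.76460266113281, 58.48298263549805), 5.510252952575684) [[511.78253    52.084564 ]
 [517.39825    -6.128167 ]
 [624.66486     4.2198105]
 [619.04913    62.43254  ]]
```

View pics/w13.png

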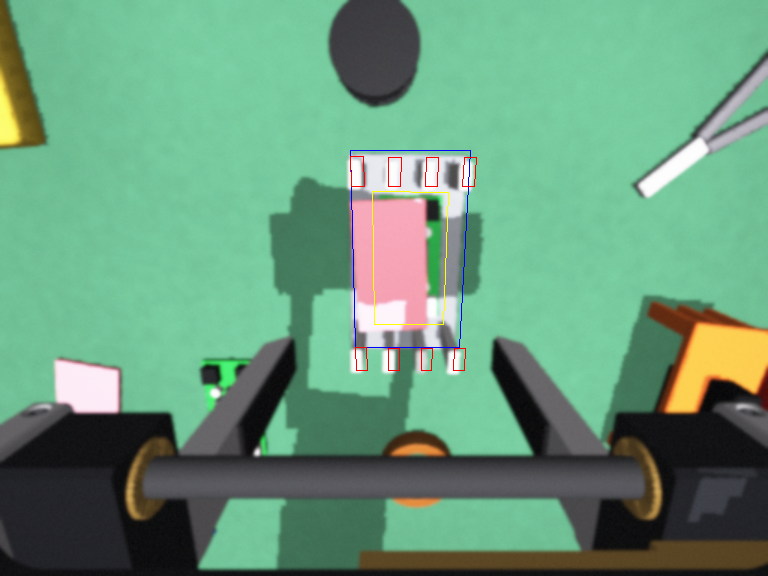

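Sheet still lies flat, shifted −7 mm in x and +15 mm in y. Regrip just above board level and put it back.

```bash
python3 - <<'E'
from h import *
print(tool()[:3,3])
plan((.568,.0277,.075,5.0,94,2),(.568,.0277,.0262,5.0,94,2))
E
```

```text
[0.55663054 0.02392792 0.16053593]
x4: 0.12 -0.03 0.855 -0.001 0.002 -0.018 94
x3: 0 0 0.49 0 0 0 94
```

drive_tool --deltas "0.12 -0.03 0.5 0 0 -0.018 94; 0.12 -0.03 0.855 0 0 -0.018 94; 0.12 -0.03 0.855 0 0 -0.018 94; 0.12 -0.03 0.855 0 0 -0.018 94; 0.12 -0.03 0.855 0 0 -0.018 94"

```text
time: 35.25
tool_pos: [0.5714, 0.0265, 0.0792]
ee_rot: [3.141, -0.004, 0.087]
wrist_force: [0.9, -0.3, 0.7]
width: 0.0942
finger_force: 0.0
```

drive_tool --deltas "0 0 0.25 0 0 0 94; 0 0 0.4 0 0 0 94; 0 0 0.4 0 0 0 94; 0 0 0.4 0 0 0 94; 0 0 0.4 0 0 0 94"

```text
time: 35.75
tool_pos: [0.5712, 0.0259, 0.0379]
ee_rot: [3.141, -0.002, 0.086]
wrist_force: [0.4, -0.5, 0.2]
width: 0.0938
finger_force: 0.0
```

drive_tool --deltas "-0.025 -0.02 0.05 0 0 0 94; -0.025 -0.02 0.11 0 0 0 94; -0.025 -0.02 0.11 0 0 0 94; -0.025 -0.02 0.11 0 0 0 94; -0.025 -0.02 0.11 0 0 0 94"

```text
time: 36.25
tool_pos: [0.5676, 0.0277, 0.0255]
ee_rot: [3.141, -0.0, 0.086]
wrist_force: [-0.1, -1.0, 0.6]
width: 0.0941
finger_force: 0.0
```

drive_tool --deltas "0 0 0 0 0 0 0; 0 0 0 0 0 0 0; 0 0 0 0 0 0 0; 0 0 0 0 0 0 0; 0 0 0 0 0 0 0"

```text
time: 36.75
tool_pos: [0.5676, 0.0277, 0.0255]
ee_rot: [3.141, -0.0, 0.086]
wrist_force: [0.6, 0.1, 0.2]
width: 0.0573
finger_force: 0.5
```

drive_tool --deltas "0 0 0 0 0 0 0; 0 0 0 0 0 0 0; 0 0 0 0 0 0 0"

```text
time: 37.05
tool_pos: [0.5676, 0.0277, 0.0255]
ee_rot: [3.141, -0.0, 0.086]
wrist_force: [0.1, -0.5, 0.1]
width: 0.0552
finger_force: 30.0
```

drive_tool --deltas "0 0 -0.15 0 0 0 0; 0 0 -0.15 0 0 0 0; 0 0 -0.15 0 0 0 0; 0 0 -0.15 0 0 0 0"

```text
time: 37.45
tool_pos: [0.5672, 0.0278, 0.0404]
ee_rot: [-3.142, 0.001, 0.086]
wrist_force: [0.6, 0.4, 0.1]
width: 0.055
finger_force: 30.0
```

```bash
python3 - <<'E'
from h import *
o=robot.get_obs(); print(o['tool_pos'],o['width'])
s=snap('wrist','w14.png'); z=o['tool_pos'][2]+.0045
m=pink(s); m[:,:130]=0; m[:,380:]=0
cs=np.vstack([c for c in cv2.findContours(m,cv2.RETR_EXTERNAL,cv2.CHAIN_APPROX_NONE)[0] if cv2.contourArea(c)>100])[:,0]
P=np.array([ray(s,p,z)[:2] for p in cs],np.float32)*1000; print('sheet',cv2.minAreaRect(P))
plan((.5757,.0125,z-.0045,3.3,0,2))
E
```

```text
[0.56720964 0.02781557 0.04044953] 0.05499112400309382
sheet ((568.6619873046875, 28.8427734375), (106.10023498535156, 57.87702178955078), 4.973341464996338)
x3: 0.075 0.16 -0.005 0 0.001 0.018 0
```

drive_tool --deltas "0.065 0.16 0 0 0 0.018 0; 0.065 0.16 0 0 0 0.018 0; 0.065 0.16 0 0 0 0.018 0; 0.065 0.16 0 0 0 0.018 0; 0.065 0.16 0 0 0 0.018 0"

```text
time: 38.0
tool_pos: [0.5753, 0.0124, 0.0404]
ee_rot: [-3.142, 0.0, 0.058]
wrist_force: [0.1, -0.3, -1.0]
width: 0.0555
finger_force: 30.0
```

drive_tool --deltas "0 0 0.1 0 0 0 0; 0 0 0.145 0 0 0 0; 0 0 0.145 0 0 0 0; 0 0 0.145 0 0 0 0"

```text
time: 38.4
tool_pos: [0.5752, 0.0125, 0.0254]
ee_rot: [-3.142, 0.001, 0.058]
wrist_force: [-0.8, -0.6, 0.6]
width: 0.0555
finger_force: 30.0
```

Release, rise, check, then regrab the parked board.

drive_tool --deltas "0 0 0 0 0 0 94; 0 0 0 0 0 0 94; 0 0 0 0 0 0 94; 0 0 0 0 0 0 94; 0 0 0 0 0 0 94"

```text
time: 38.9
tool_pos: [0.5755, 0.0124, 0.026]
ee_rot: [3.141, -0.0, 0.058]
wrist_force: [-0.6, 0.2, 0.2]
width: 0.0913
finger_force: 0.0
```

drive_tool --deltas "0 0 -0.5 0 0 0 94; 0 0 -0.95 0 0 0 94; 0 0 -0.95 0 0 0 94; 0 0 -0.95 0 0 0 94; 0 0 -0.95 0 0 0 94"

```text
time: 39.4
tool_pos: [0.5745, 0.0124, 0.1194]
ee_rot: [-3.141, 0.003, 0.058]
wrist_force: [-1.0, 1.0, -0.7]
width: 0.0938
finger_force: 0.0
```

```bash
cat >> h.py <<'E'
def nsheet(s,z):
    m=pink(s); m[:,:170]=0; m[:,340:]=0
    cs=np.vstack([c for c in cv2.findContours(m,cv2.RETR_EXTERNAL,cv2.CHAIN_APPROX_NONE)[0] if cv2.contourArea(c)>100])[:,0]
    return cv2.minAreaRect(np.array([ray(s,p,z)[:2] for p in cs],np.float32)*1000)
E
python3 - <<'E'
from h import *
print(tool()[:3,3]); s=snap('wrist','w15.png'); print(nsheet(s,.03))
for c in('scene','side'):
    s=snap(c); print([r for r in rects(s,green(s),.006) if r[1]<.3]); print(rects(s,pink(s,150),.006))
plan((.42,.1648,.12,3.3,94,2),(.42,.1648,.03,3.3,94,1),(.42,.1648,.0015,3.3,94,2))
E
```

```text
[0.57446748 0.01243203 0.11943185]
((575.9501342773438, 13.13644027709961), (106.45933532714844, 58.92918395996094), 3.349722146987915)
[]
[(0.543, 0.4287, 103, 55, 6.3), (0.4073, 0.3041, 103, 56, -7.8), (0.5681, 0.0013, 107, 59, 4.0)]
[]
[(0.5425, 0.4271, 106, 57, 5.6), (0.4381, 0.2971, 55, 41, 82.6), (0.595, -0.004, 110, 60, 4.1)]
x3: -0.725 -0.805 -0.005 0 0.003 0 94
x5: -0.725 -0.805 -0.005 0 0 0 94
x3: 0 0 0.9 0 0 0 94
x3: 0 0 0.285 0 0 0 94
```

Sheet re-seated at the same spot as before. Fetch the parked board.

drive_tool --deltas "-0.725 -0.805 -0.005 0 0 0 94; -0.725 -0.805 -0.005 0 0 0 94; -0.725 -0.805 -0.005 0 0 0 94; -0.725 -0.805 -0.005 0 0 0 94"

```text
time: 39.95
tool_pos: [0.4972, 0.0894, 0.1207]
ee_rot: [3.141, 0.001, 0.06]
wrist_force: [-0.2, -0.8, -0.7]
width: 0.0941
finger_force: 0.0
```

drive_tool --deltas "-0.725 -0.805 -0.005 0 0 0 94; -0.725 -0.805 -0.005 0 0 0 94; -0.725 -0.805 -0.005 0 0 0 94; -0.725 -0.805 -0.005 0 0 0 94; -0.725 -0.805 -0.005 0 0 0 94"

```text
time: 40.45
tool_pos: [0.4227, 0.1638, 0.122]
ee_rot: [3.141, -0.001, 0.057]
wrist_force: [-0.2, 0.3, -0.8]
width: 0.0942
finger_force: 0.0
```

drive_tool --deltas "0 0 0.5 0 0 0 94; 0 0 0.9 0 0 0 94; 0 0 0.9 0 0 0 94; 0 0 0.9 0 0 0 94; 0 0 0.9 0 0 0 94"

```text
time: 40.95
tool_pos: [0.4239, 0.1646, 0.0344]
ee_rot: [-3.141, -0.004, 0.056]
wrist_force: [1.2, -0.7, -0.1]
width: 0.0939
finger_force: 0.0
```

drive_tool --deltas "0 0 0.2 0 0 0 94; 0 0 0.26 0 0 0 94; 0 0 0.26 0 0 0 94; 0 0 0.26 0 0 0 94"

```text
time: 41.35
tool_pos: [0.4224, 0.165, 0.0073]
ee_rot: [-3.141, -0.002, 0.058]
wrist_force: [-0.4, -0.5, 0.1]
width: 0.0941
finger_force: 0.0
```

drive_tool --deltas "-0.02 0 0.04 0 0 0 94; -0.02 0 0.04 0 0 0 0; -0.02 0 0.04 0 0 0 0; -0.02 0 0.04 0 0 0 0; -0.02 0 0.04 0 0 0 0"

```text
time: 41.85
tool_pos: [0.4194, 0.1647, 0.002]
ee_rot: [3.142, -0.0, 0.058]
wrist_force: [-0.4, 0.4, -0.4]
width: 0.0654
finger_force: 0.0
```

drive_tool --deltas "0 0 0 0 0 0 0; 0 0 0 0 0 0 0; 0 0 0 0 0 0 0; 0 0 0 0 0 0 0"

```text
time: 42.25
tool_pos: [0.4194, 0.1646, 0.002]
ee_rot: [3.141, -0.0, 0.058]
wrist_force: [0.9, -0.5, 0.5]
width: 0.0491
finger_force: 30.0
```

drive_tool --deltas "0 0 -0.5 0 0 0 0; 0 0 -1 0 0 0 0; 0 0 -1 0 0 0 0; 0 0 -1 0 0 0 0; 0 0 -1 0 0 0 0"

```text
time: 42.75
tool_pos: [0.4182, 0.1643, 0.1003]
ee_rot: [3.141, 0.003, 0.058]
wrist_force: [0.3, -0.4, -1.3]
width: 0.0492
finger_force: 30.0
```

```bash
python3 - <<'E'
from h import *
print(tool()[:3,3]); plan((.5755,.0125,.13,3.3,0,2))
E
```

```text
[0.41816333 0.16431824 0.10028401]
x3: 0.74 0.805 -0.15 0 0.002 0 0
x5: 0.745 0.8 -0.15 0 0 0 0
```

drive_tool --deltas "0.74 0.805 -0.15 0 0 0 0; 0.74 0.805 -0.15 0 0 0 0; 0.74 0.805 -0.15 0 0 0 0; 0.74 0.805 -0.15 0 0 0 0"

```text
time: 43.15
tool_pos: [0.4975, 0.0874, 0.1148]
ee_rot: [-3.141, 0.004, 0.055]
wrist_force: [-0.4, 0.5, -2.1]
width: 0.0496
finger_force: 30.0
```

drive_tool --deltas "0.74 0.8 -0.15 0 0 0 0; 0.74 0.8 -0.15 0 0 0 0; 0.74 0.8 -0.15 0 0 0 0; 0.74 0.8 -0.15 0 0 0 0; 0.74 0.8 -0.15 0 0 0 0"

```text
time: 43.65
tool_pos: [0.5745, 0.0146, 0.1306]
ee_rot: [-3.14, 0.003, 0.059]
wrist_force: [-1.2, 0.5, -1.9]
width: 0.0493
finger_force: 30.0
```

drive_tool --deltas "0 0 0 0 0 0 0; 0 0 0 0 0 0 0"

```text
time: 43.85
tool_pos: [0.5753, 0.0144, 0.1318]
ee_rot: [-3.141, 0.001, 0.06]
wrist_force: [-0.3, -0.3, -1.2]
width: 0.0494
finger_force: 30.0
```

```bash
python3 - <<'E'
from h import *
o=robot.get_obs(); print(o['tool_pos'],o['ee_rot'],o['width'],o['finger_force'])
s=snap('wrist'); z=o['tool_pos'][2]; nestov(s,'w16.png',extra=[(0,0,.1,.05,z+.004)])
m=pink(s); cs=[cv2.boundingRect(c) for c in cv2.findContours(m,cv2.RETR_EXTERNAL,cv2.CHAIN_APPROX_NONE)[0] if cv2.contourArea(c)>50]; print(cs,[proj(s,[.5745+.052*np.cos(.0576)-y*np.sin(.0576),.0125+.052*np.sin(.0576)+y*np.cos(.0576),.03]).round() for y in(.028,-.028)])
g=green(s); cs=[cv2.boundingRect(c) for c in cv2.findContours(g,cv2.RETR_EXTERNAL,cv2.CHAIN_APPROX_NONE)[0] if cv2.contourArea(c)>50]; print('green',cs)
E
```

```text
[0.57526624 0.01436823 0.13183063] [-3.14124678e+00  7.25554080e-04  5.95027470e-02] 0.049388857217972496 29.999658465385437
[(14, 262, 47, 43), (236, 144, 57, 22)] [array([237., 147.]), array([292., 148.])]
green []
```

drive_tool --deltas "-0.005 0.02 0.4 0 0 0 0; -0.005 0.02 0.7 0 0 0 0; -0.005 0.02 0.7 0 0 0 0; -0.005 0.02 0.7 0 0 0 0; -0.005 0.02 0.7 0 0 0 0"

```text
time: 44.4
tool_pos: [0.5775, 0.011, 0.0644]
ee_rot: [3.141, -0.004, 0.058]
wrist_force: [-0.2, -0.2, -0.6]
width: 0.0492
finger_force: 30.0
```

drive_tool --deltas "0 0 0.1 0 0 0 0; 0 0 0.2 0 0 0 0; 0 0 0.2 0 0 0 0; 0 0 0.2 0 0 0 0; 0 0 0.2 0 0 0 0"

```text
time: 44.9
tool_pos: [0.5762, 0.0109, 0.0421]
ee_rot: [3.141, -0.0, 0.058]
wrist_force: [0.3, 0.2, -1.0]
width: 0.0493
finger_force: 30.0
```

drive_tool --deltas "-0.01 -0.015 0.05 0 0 0 0; -0.01 -0.015 0.09 0 0 0 0; -0.01 -0.015 0.09 0 0 0 0; -0.01 -0.015 0.09 0 0 0 0; -0.01 -0.015 0.09 0 0 0 0"

```text
time: 45.4
tool_pos: [0.5749, 0.0123, 0.033]
ee_rot: [3.141, 0.0, 0.058]
wrist_force: [0.3, -0.0, -1.1]
width: 0.0492
finger_force: 30.0
```

drive_tool --deltas "0 0 0 0 0 0 94; 0 0 0 0 0 0 94; 0 0 0 0 0 0 94; 0 0 0 0 0 0 94; 0 0 0 0 0 0 94"

```text
time: 45.9
tool_pos: [0.575, 0.0123, 0.0331]
ee_rot: [3.141, -0.0, 0.058]
wrist_force: [0.0, -0.5, 0.2]
width: 0.0862
finger_force: 0.0
```

drive_tool --deltas "0 0 -0.5 0 0 0 94; 0 0 -0.9 0 0 0 94; 0 0 -0.9 0 0 0 94; 0 0 -0.9 0 0 0 94; 0 0 -0.9 0 0 0 94"

```text
time: 46.4
tool_pos: [0.5739, 0.0124, 0.1213]
ee_rot: [-3.141, 0.003, 0.058]
wrist_force: [-0.4, 0.2, -0.5]
width: 0.0942
finger_force: 0.0
```

```bash
python3 - <<'E'
from h import *
print(tool()[:3,3]); s=snap('wrist'); nestov(s,'w17.png',extra=[(0,0,.1,.05,.036),(0,0,.104,.056,.03)])
s=snap('scene'); print(rects(s,pink(s,150),.006))
s=snap('side'); print(rects(s,pink(s,150),.006))
plan((.395,.304,.14,-7.8,94,2))
E
```

```text
[0.57387721 0.01242354 0.1213037 ]
[(0.543, 0.4287, 103, 55, 6.3), (0.4073, 0.3041, 103, 56, -7.8)]
[(0.5418, 0.4268, 105, 56, 6.0), (0.4435, 0.297, 56, 31, 84.1)]
x2: -0.405 -0.755 -0.045 0 0.003 0.031 94
x2: -0.44 -0.73 -0.05 0 0 0.031 94
x2: -0.475 -0.71 -0.045 0 0 0.031 94
x4: -0.51 -0.69 -0.05 0 0 0.03 94
```

View pics/w17.png

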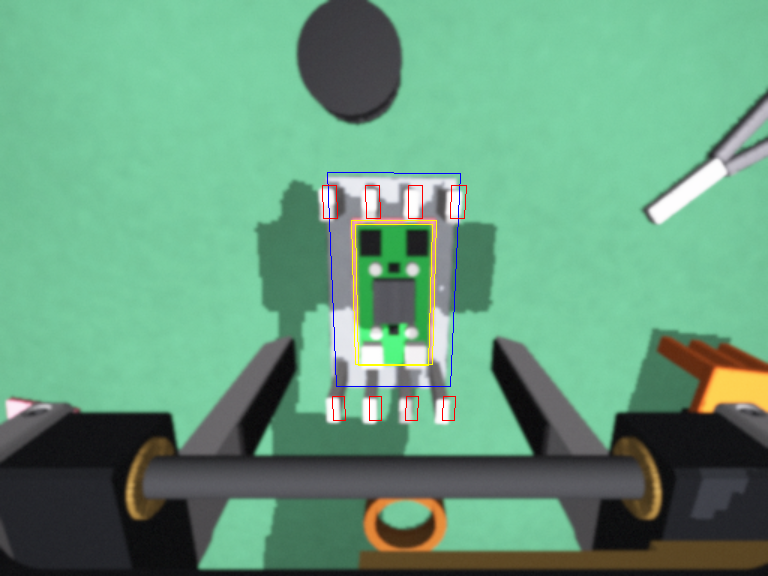

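Second board sits centred on the sheet (pink rim just around it). Next the sheet at (0.407, 0.304).

drive_tool --deltas "-0.405 -0.755 -0.045 0 0 0.031 94; -0.405 -0.755 -0.045 0 0 0.031 94; -0.405 -0.755 -0.045 0 0 0.031 94"

```text
time: 46.85
tool_pos: [0.5278, 0.0884, 0.1266]
ee_rot: [-3.14, 0.003, 0.013]
wrist_force: [0.2, -0.6, 0.2]
width: 0.0941
finger_force: 0.0
```

drive_tool --deltas "-0.44 -0.73 -0.05 0 0 0.031 94; -0.44 -0.73 -0.05 0 0 0.031 94; -0.44 -0.73 -0.05 0 0 0.031 94"

```text
time: 47.15
tool_pos: [0.4838, 0.1603, 0.132]
ee_rot: [-3.141, 0.001, -0.035]
wrist_force: [0.1, -0.1, 0.2]
width: 0.0937
finger_force: 0.0
```

drive_tool --deltas "-0.475 -0.71 -0.045 0 0 0.031 94; -0.475 -0.71 -0.045 0 0 0.031 94; -0.475 -0.71 -0.045 0 0 0.031 94"

```text
time: 47.45
tool_pos: [0.4398, 0.2326, 0.1366]
ee_rot: [-3.141, 0.001, -0.084]
wrist_force: [0.7, 0.2, -0.0]
width: 0.094
finger_force: 0.0
```

drive_tool --deltas "-0.51 -0.69 -0.05 0 0 0.03 94; -0.51 -0.69 -0.05 0 0 0.03 94; -0.51 -0.69 -0.05 0 0 0.03 94; -0.51 -0.69 -0.05 0 0 0.03 94; -0.51 -0.69 -0.05 0 0 0.03 94"

```text
time: 47.95
tool_pos: [0.3973, 0.3026, 0.1414]
ee_rot: [3.14, -0.0, -0.137]
wrist_force: [-0.4, -0.6, 0.4]
width: 0.0943
finger_force: 0.0
```

```bash
python3 - <<'E'
from h import *
o=robot.get_obs();print(o['tool_pos'],o['ee_rot'],o['joint_positions'].round(2))
s=snap('wrist'); print(nsheet(s,.006),rects(s,pink(s),.006,200))
for d in finder.masks_of('wrist','sheet_a_mid')[:2]: print('m',rects(s,d['region'],.006,20))
plan((.407,.3035,.05,-7.8,94,2))
E
```

```text
[0.39726643 0.30256274 0.14140821] [ 3.14009019e+00 -1.70831203e-04 -1.37358288e-01] [ 0.54 -0.    1.59 -0.    1.55  2.25]
((414.8644714355469, 302.60345458984375), (56.37943649291992, 86.24422454833984), 82.30458068847656) [(0.4149, 0.3026, 86, 56, -7.7), (0.5814, 0.4502, 49, 25, -40.4)]
m [(0.4057, 0.3034, 102, 56, -7.8)]
x4: 0.095 -0.025 0.915 0.001 0 -0.001 94
```

drive_tool --deltas "0.085 -0.01 0.5 0 0 0 94; 0.085 -0.01 0.915 0 0 0 94; 0.085 -0.01 0.915 0 0 0 94; 0.085 -0.01 0.915 0 0 0 94; 0.085 -0.01 0.915 0 0 0 94"

```text
time: 48.55
tool_pos: [0.4066, 0.3046, 0.0532]
ee_rot: [-3.139, -0.004, -0.136]
wrist_force: [0.1, -0.1, 0.4]
width: 0.0939
finger_force: 0.0
```

drive_tool --deltas "0 0 0.25 0 0 0 94; 0 0 0.45 0 0 0 94; 0 0 0.45 0 0 0 94; 0 0 0.45 0 0 0 94; 0 0 0.45 0 0 0 94"

```text
time: 49.05
tool_pos: [0.4064, 0.3049, 0.008]
ee_rot: [-3.139, -0.004, -0.135]
wrist_force: [1.5, -0.8, -0.4]
width: 0.094
finger_force: 0.0
```

drive_tool --deltas "0 0.01 0.04 0 0 0 94; 0 0.01 0.04 0 0 0 94; 0 0.01 0.04 0 0 0 94"

```text
time: 49.35
tool_pos: [0.4046, 0.303, 0.0017]
ee_rot: [-3.141, -0.0, -0.136]
wrist_force: [-0.8, -0.1, 0.6]
width: 0.0939
finger_force: 0.0
```

drive_tool --deltas "0.01 0 -0.005 0 0 0 0; 0.01 0 -0.005 0 0 0 0; 0.01 0 -0.005 0 0 0 0; 0.01 0 -0.005 0 0 0 0; 0.01 0 -0.005 0 0 0 0"

```text
time: 49.85
tool_pos: [0.4055, 0.3027, 0.0019]
ee_rot: [3.141, 0.0, -0.136]
wrist_force: [-0.2, 0.1, 0.5]
width: 0.0577
finger_force: 0.0
```

drive_tool --deltas "0 0 0 0 0 0 0; 0 0 0 0 0 0 0; 0 0 0 0 0 0 0; 0 0 0 0 0 0 0"

```text
time: 50.25
tool_pos: [0.4055, 0.3028, 0.0019]
ee_rot: [3.142, 0.0, -0.136]
wrist_force: [-0.4, 0.6, -0.0]
width: 0.0553
finger_force: 30.0
```

drive_tool --deltas "0 0 -0.5 0 0 0 0; 0 0 -1 0 0 0 0; 0 0 -1 0 0 0 0; 0 0 -1 0 0 0 0; 0 0 -1 0 0 0 0"

```text
time: 50.75
tool_pos: [0.4045, 0.3022, 0.1003]
ee_rot: [3.14, 0.002, -0.136]
wrist_force: [0.7, 0.1, -0.8]
width: 0.0556
finger_force: 30.0
```

```bash
python3 - <<'E'
from h import *
o=robot.get_obs();print(o['tool_pos'],o['width']); s=snap('wrist'); print(nsheet(s,o['tool_pos'][2]+.004)); plan((.5747,.0125,.14,3.3,0,2))
E
```

```text
[0.40452207 0.30219068 0.10033281] 0.05558129719809313
((404.7835998535156, 302.88323974609375), (57.948917388916016, 104.56024932861328), 82.2613296508789)
x3: 0.695 0.88 -0.135 0.002 0.002 -0.041 0
x3: 0.635 0.92 -0.135 0 0 -0.041 0
x5: 0.575 0.965 -0.135 0 0 -0.041 0
```

drive_tool --deltas "0.695 0.88 -0.135 0 0 -0.041 0; 0.695 0.88 -0.135 0 0 -0.041 0; 0.695 0.88 -0.135 0 0 -0.041 0; 0.695 0.88 -0.135 0 0 -0.041 0"

```text
time: 51.2
tool_pos: [0.4625, 0.2045, 0.1139]
ee_rot: [3.141, 0.003, -0.075]
wrist_force: [-0.0, 1.1, -1.0]
width: 0.0555
finger_force: 30.0
```

drive_tool --deltas "0.635 0.92 -0.135 0 0 -0.041 0; 0.635 0.92 -0.135 0 0 -0.041 0; 0.635 0.92 -0.135 0 0 -0.041 0; 0.635 0.92 -0.135 0 0 -0.041 0"

```text
time: 51.6
tool_pos: [0.5191, 0.1098, 0.1279]
ee_rot: [-3.141, 0.002, -0.009]
wrist_force: [-0.1, 0.1, -0.9]
width: 0.0552
finger_force: 30.0
```

drive_tool --deltas "0.575 0.965 -0.135 0 0 -0.041 0; 0.575 0.965 -0.135 0 0 -0.041 0; 0.575 0.965 -0.135 0 0 -0.041 0; 0.575 0.965 -0.135 0 0 -0.041 0; 0.575 0.965 -0.135 0 0 -0.041 0"

```text
time: 52.1
tool_pos: [0.5749, 0.0154, 0.1415]
ee_rot: [-3.14, 0.002, 0.059]
wrist_force: [-0.3, -0.3, -0.5]
width: 0.0552
finger_force: 30.0
```

drive_tool --deltas "0 0 0 0 0 0 0; 0 0 0 0 0 0 0; 0 0 0 0 0 0 0"

```text
time: 52.4
tool_pos: [0.5757, 0.0142, 0.1425]
ee_rot: [-3.141, 0.0, 0.059]
wrist_force: [0.6, -0.7, -0.5]
width: 0.0553
finger_force: 30.0
```

```bash
python3 - <<'E'
from h import *
o=robot.get_obs();print(o['tool_pos'],o['ee_rot'],o['width']); s=snap('wrist','w18.png'); print(nsheet(s,o['tool_pos'][2]+.004)); plan((.5747,.0125,.075,3.3,0,2))
c=np.array([.5745,.0125]);nestov(s,'w18o.png',extra=[(0,0,.1,.05,.036),(0,0,.104,.056,o['tool_pos'][2]+.004)])
E
```

```text
[0.57565596 0.0142424  0.1424724 ] [-3.14138759e+00  1.55561141e-04  5.92539186e-02] 0.05528079577904812
((582.0115356445312, 15.2418212890625), (116.59632110595703, 57.24391174316406), 3.4421579837799072)
x4: -0.01 0.015 0.675 0 0 0.001 0
```

View pics/w18o.png

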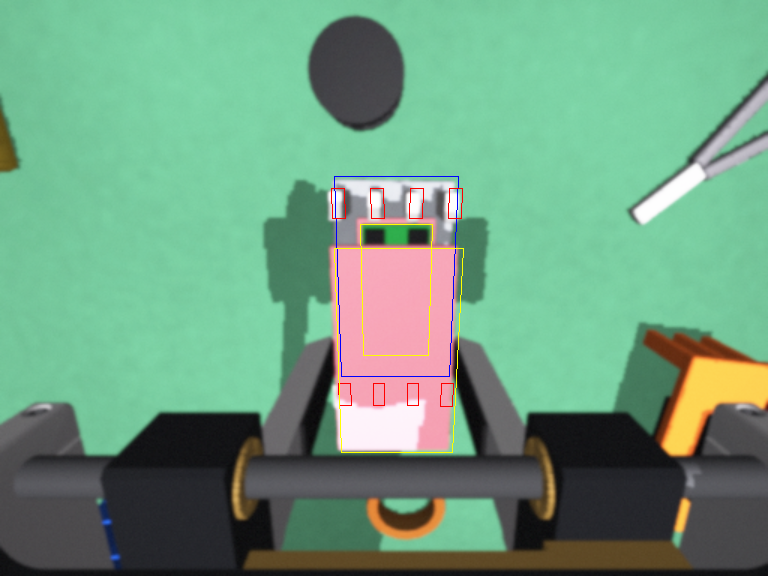

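Stack below is intact (board 2 on its pink sheet) and the held sheet lines up, ~2 mm in y to correct. Lower it.

drive_tool --deltas "-0.01 0.015 0.4 0 0 0 0; -0.01 0.015 0.75 0 0 0 0; -0.01 0.015 0.75 0 0 0 0; -0.01 0.015 0.75 0 0 0 0; -0.01 0.015 0.75 0 0 0 0"

```text
time: 52.95
tool_pos: [0.5769, 0.0115, 0.07]
ee_rot: [3.141, -0.004, 0.058]
wrist_force: [0.0, -0.7, -0.9]
width: 0.0551
finger_force: 30.0
```

drive_tool --deltas "0 0 0.06 0 0 0 0; 0 0 0.1 0 0 0 0; 0 0 0.1 0 0 0 0; 0 0 0.1 0 0 0 0; 0 0 0.1 0 0 0 0"

```text
time: 53.45
tool_pos: [0.5751, 0.0115, 0.0573]
ee_rot: [3.142, 0.0, 0.058]
wrist_force: [0.1, 0.5, -0.9]
width: 0.0554
finger_force: 30.0
```

drive_tool --deltas "0 -0.01 0.04 0 0 0 0; 0 -0.01 0.085 0 0 0 0; 0 -0.01 0.085 0 0 0 0; 0 -0.01 0.085 0 0 0 0; 0 -0.01 0.085 0 0 0 0"

```text
time: 53.95
tool_pos: [0.5755, 0.0126, 0.0493]
ee_rot: [-3.142, -0.001, 0.058]
wrist_force: [1.8, -0.1, 1.6]
width: 0.0555
finger_force: 30.0
```

drive_tool --deltas "0 0 0 0 0 0 94; 0 0 0 0 0 0 94; 0 0 0 0 0 0 94; 0 0 0 0 0 0 94; 0 0 0 0 0 0 94"

```text
time: 54.45
tool_pos: [0.5751, 0.0124, 0.0488]
ee_rot: [3.142, 0.0, 0.058]
wrist_force: [1.4, -0.2, 0.3]
width: 0.0917
finger_force: 0.0
```

drive_tool --deltas "0 0 -0.5 0 0 0 94; 0 0 -0.9 0 0 0 94; 0 0 -0.9 0 0 0 94; 0 0 -0.9 0 0 0 94; 0 0 -0.9 0 0 0 94"

```text
time: 54.95
tool_pos: [0.5743, 0.0125, 0.1375]
ee_rot: [-3.141, 0.003, 0.058]
wrist_force: [-0.0, -0.6, 0.4]
width: 0.0939
finger_force: 0.0
```

```bash
python3 - <<'E'
from h import *
o=robot.get_obs();print(o['tool_pos']); s=snap('wrist','w19.png'); print(nsheet(s,.052))
for c in('scene','side'):
    s=snap(c)
    for d in finder.landmark_of(c,'comb_handle')[:2]: print(round(d['confidence'],2),np.round(d['xy'],1),ray(s,d['xy'],.076).round(4))
    for d in finder.masks_of(c,'comb_handle')[:2]: print('m',rects(s,d['region'],.09,10))
plan((.46,-.225,.2,16,94,2))
E
```

```text
[0.57429109 0.01253036 0.13748043]
((576.7782592773438, 13.14053726196289), (109.40805053710938, 58.98392105102539), 3.739686965942383)
0.74 [219.2 133. ] [ 0.4757 -0.228   0.076 ]
m [(0.5526, -0.193, 111, 40, 56.8)]
m [(0.5716, 0.4325, 95, 51, 5.7)]
0.93 [308.4 153.4] [ 0.4708 -0.2238  0.076 ]
m [(0.443, -0.1821, 169, 106, -2.5)]
x2: -0.43 0.77 -0.205 0 0.001 -0.047 94
x2: -0.48 0.735 -0.205 0 0 -0.047 94
x4: -0.535 0.695 -0.21 0 0 -0.047 94
```

```bash
python3 - <<'E'
from h import *
im=cv2.imread('pics/w3.png')[:,:,::-1]; s=snap('wrist')
T=np.eye(4);T[:3,:3]=R.from_euler('xyz',[3.14,0.001,-.124]).as_matrix();T[:3,3]=[.4863,-.3844,.1364]
s=dict(s,img=im,T=T@s['hand_eye'])
h=cv2.cvtColor(im,cv2.COLOR_RGB2HSV); print(h[230,80],h[180,90],h[240,103])
m=cv2.inRange(h,(0,0,0),(179,255,60)); m[:195]=0;m[285:]=0;m[:,:70]=0;m[:,125:]=0
print(rects(s,m,.09,50))
plan((.455,-.225,.19,6,94,2))
E
```

```text
[12 97 92] [ 27 146 255] [140  32  24]
[(0.4714, -0.234, 79, 30, -3.4)]
x2: -0.445 0.765 -0.17 0 0.001 -0.01 94
x2: -0.455 0.76 -0.175 0 0 -0.01 94
x4: -0.47 0.755 -0.17 0 0 -0.01 94
```

drive_tool --deltas "-0.445 0.765 -0.17 0 0 0 94; -0.445 0.765 -0.17 0 0 0 94; -0.445 0.765 -0.17 0 0 0 94"

```text
time: 55.65
tool_pos: [0.5344, -0.07, 0.1574]
ee_rot: [3.139, -0.002, 0.053]
wrist_force: [-0.1, 1.0, 0.9]
width: 0.0938
finger_force: 0.0
```

drive_tool --deltas "-0.445 0.765 -0.17 0 0 0.018 94; -0.445 0.765 -0.17 0 0 0.018 94; -0.445 0.765 -0.17 0 0 0.018 94"

```text
time: 55.95
tool_pos: [0.4945, -0.1486, 0.1743]
ee_rot: [3.139, -0.002, 0.024]
wrist_force: [0.8, 0.0, 1.1]
width: 0.094
finger_force: 0.0
```

drive_tool --deltas "-0.445 0.765 -0.17 0 0 0.018 94; -0.445 0.765 -0.17 0 0 0.018 94; -0.445 0.765 -0.17 0 0 0.018 94; -0.445 0.765 -0.17 0 0 0.018 94; -0.445 0.765 -0.17 0 0 0.018 94"

```text
time: 56.45
tool_pos: [0.4535, -0.2218, 0.1894]
ee_rot: [-3.14, 0.0, 0.003]
wrist_force: [-0.3, 0.2, -1.2]
width: 0.0939
finger_force: 0.0
```

```bash
cat >> h.py <<'E'
def comb(s,zb,zh,margin=3):
    """orange bar top rect (z=zb) and dark handle top inside it (z=zh)"""
    h=cv2.cvtColor(s['img'],cv2.COLOR_RGB2HSV)
    o=cv2.inRange(h,(8,120,150),(32,255,255)); o[290:]=0
    out=['bar',[r for r in rects(s,o,zb,600)]]
    c=max(cv2.findContours(o,cv2.RETR_EXTERNAL,cv2.CHAIN_APPROX_NONE)[0],key=cv2.contourArea)
    hull=np.zeros_like(o); cv2.fillConvexPoly(hull,cv2.convexHull(c),1)
    d=cv2.inRange(h,(0,0,0),(179,255,75))*hull
    return out+['handle',rects(s,d,zh,100),cv2.boundingRect(c)]
E
python3 - <<'E'
from h import *
o=robot.get_obs();print(o['tool_pos'],o['ee_rot'])
s=snap('wrist','w20.png'); print(comb(s,.062,.09))
for n in('comb_handle','comb_pad'):
  for d in finder.landmark_of('wrist',n)[:2]: print(n,round(d['confidence'],2),np.round(d['xy'],1),ray(s,d['xy'],.076).round(4))
E
```

```text
[ 0.45353033 -0.22180786  0.18939668] [-3.14032787e+00  2.97059296e-04  2.63386024e-03]
['bar', [(0.3879, -0.0345, 62, 61, -89.8), (0.4717, -0.2245, 149, 65, -3.6)], 'handle', [(0.4731, -0.2244, 68, 17, -3.6)], (235, 105, 64, 131)]
comb_handle 0.79 [265.3 175.1] [ 0.4734 -0.2247  0.076 ]
comb_pad 0.88 [269.  173.1] [ 0.4757 -0.2287  0.076 ]
```

Comb handle found at (0.4725, −0.2245), yaw −3.6°, sizes match. Grip it.

```bash
python3 - <<'E'
from h import *
o=robot.get_obs();print(o['tool_pos'])
plan((.4725,-.2245,.105,-3.6,94,2))
E
```

```text
[ 0.45344762 -0.22185456  0.18949386]
x4: 0.19 0.03 0.845 0 0 0.042 94
```

drive_tool --deltas "0.185 0.02 0.5 0 0 0.042 94; 0.185 0.02 0.845 0 0 0.042 94; 0.185 0.02 0.845 0 0 0.042 94; 0.185 0.02 0.845 0 0 0.042 94; 0.185 0.02 0.845 0 0 0.042 94"

```text
time: 57.1
tool_pos: [0.4729, -0.2257, 0.1082]
ee_rot: [3.14, -0.004, -0.064]
wrist_force: [-0.1, -0.1, 0.7]
width: 0.094
finger_force: 0.0
```

drive_tool --deltas "0 0 0.2 0 0 0 94; 0 0 0.36 0 0 0 60; 0 0 0.36 0 0 0 60; 0 0 0.36 0 0 0 60; 0 0 0.36 0 0 0 60"

```text
time: 57.6
tool_pos: [0.4727, -0.226, 0.0718]
ee_rot: [3.14, -0.004, -0.065]
wrist_force: [1.1, -0.3, -0.2]
width: 0.0652
finger_force: 0.0
```

drive_tool --deltas "0 -0.015 0.04 0 0 0 60; 0 -0.015 0.04 0 0 0 0; 0 -0.015 0.04 0 0 0 0; 0 -0.015 0.04 0 0 0 0; 0 -0.015 0.04 0 0 0 0"

```text
time: 58.1
tool_pos: [0.4715, -0.2237, 0.0655]
ee_rot: [3.141, -0.0, -0.065]
wrist_force: [0.7, -0.3, 0.2]
width: 0.0316
finger_force: 0.0
```

drive_tool --deltas "0 0 0 0 0 0 0; 0 0 0 0 0 0 0; 0 0 0 0 0 0 0; 0 0 0 0 0 0 0; 0 0 0 0 0 0 0"

```text
time: 58.6
tool_pos: [0.4715, -0.2239, 0.0655]
ee_rot: [3.141, -0.0, -0.065]
wrist_force: [0.2, -0.7, -1.3]
width: 0.02
finger_force: 30.0
```

drive_tool --deltas "0 0 -0.2 0 0 0 0; 0 0 -0.4 0 0 0 0; 0 0 -0.6 0 0 0 0; 0 0 -0.8 0 0 0 0; 0 0 -0.8 0 0 0 0"

```text
time: 59.1
tool_pos: [0.4728, -0.2241, 0.1478]
ee_rot: [3.14, -0.004, -0.065]
wrist_force: [0.1, -1.0, -3.6]
width: 0.0198
finger_force: 30.0
```

```bash
python3 - <<'E'
from h import *
o=robot.get_obs();print(o['tool_pos'],o['width'],o['wrist_force'],o['wrist_torque'])
plan((.4725,-.2245,.2,-3.6,0,1),(.5745,.0125,.2,3.3,0,2))
E
```

```text
[ 0.47281613 -0.22408019  0.14779184] 0.01977427615266607 [ 0.11977941 -0.97450169 -3.64939889] [-0.00685243 -0.03624733  0.00853299]
x2: 0 0.005 -0.52 0.001 -0.003 -0.001 0
x2: 0.29 -0.81 0 0 0 -0.026 0
x2: 0.32 -0.795 0 0 0 -0.025 0
x4: 0.355 -0.785 -0.005 0 0 -0.026 0
```

drive_tool --deltas "0 0 -0.3 0 0 0 0; 0 0 -0.52 0 0 0 0; 0 0 -0.52 0 0 0 0"

```text
time: 59.4
tool_pos: [0.4727, -0.2241, 0.1993]
ee_rot: [3.14, -0.004, -0.065]
wrist_force: [1.1, -0.3, -3.9]
width: 0.0196
finger_force: 30.0
```

drive_tool --deltas "0.15 -0.4 0 0 0 -0.013 0; 0.29 -0.81 0 0 0 -0.026 0; 0.29 -0.81 0 0 0 -0.026 0; 0.29 -0.81 0 0 0 -0.026 0"

```text
time: 59.8
tool_pos: [0.5048, -0.1435, 0.1946]
ee_rot: [-3.141, 0.004, -0.022]
wrist_force: [-0.1, -0.2, -4.5]
width: 0.0197
finger_force: 30.0
```

drive_tool --deltas "0.16 -0.4 0 0 0 -0.013 0; 0.32 -0.795 0 0 0 -0.025 0; 0.32 -0.795 0 0 0 -0.025 0; 0.32 -0.795 0 0 0 -0.025 0"

```text
time: 60.2
tool_pos: [0.539, -0.0663, 0.1958]
ee_rot: [3.141, 0.003, 0.016]
wrist_force: [-1.2, -0.1, -3.2]
width: 0.0199
finger_force: 30.0
```

drive_tool --deltas "0.18 -0.4 0 0 0 -0.013 0; 0.35 -0.785 0 0 0 -0.026 0; 0.35 -0.785 0 0 0 -0.026 0; 0.35 -0.785 0 0 0 -0.026 0; 0.35 -0.785 0 0 0 -0.026 0"

```text
time: 60.7
tool_pos: [0.5729, 0.0111, 0.1969]
ee_rot: [3.141, 0.001, 0.054]
wrist_force: [0.4, -0.6, -3.5]
width: 0.0198
finger_force: 30.0
```

drive_tool --deltas "0 0 0 0 0 0 0; 0 0 0 0 0 0 0; 0 0 0 0 0 0 0"

```text
time: 61.0
tool_pos: [0.5732, 0.0122, 0.1976]
ee_rot: [3.141, -0.0, 0.055]
wrist_force: [-0.1, -0.3, -4.1]
width: 0.0198
finger_force: 30.0
```

```bash
python3 - <<'E'
from h import *
o=robot.get_obs();print(o['tool_pos'],o['ee_rot'],o['width'],o['wrist_force'])
s=snap('wrist','w21.png'); z=o['tool_pos'][2]; print(comb(s,z-.0035,z+.0245))
for c in('scene','side'):
    s=snap(c); print(rects(s,pink(s,150),.052)); 
plan((.574,.0125,.15,3.3,0,2))
E
```

```text
[0.57323827 0.01221899 0.19758926] [ 3.14139177e+00 -1.52207301e-04  5.48088694e-02] 0.01983959828498226 [-0.11969759 -0.29567944 -4.11472058]
['bar', [(0.6008, 0.0144, 95, 64, 3.2), (0.6761, 0.169, 67, 21, -12.0)], 'handle', [(0.5913, 0.0139, 45, 25, 3.2)], (214, 127, 97, 131)]
[(0.5592, 0.4301, 98, 52, 6.3), (0.5774, 0.0133, 104, 55, 3.1)]
[(0.5138, 0.4364, 100, 54, 5.7), (0.577, 0.011, 109, 58, 3.8)]
x3: 0.005 0.005 0.475 0 0 -0.001 0
```

```bash
python3 - <<'E'
from h import *
from scipy.optimize import minimize
he=snap('wrist'); 
poses={'w10':([.57396,.01253,.11672],[-3.141,.003,.058]),'w15':([.57447,.01243,.11943],[-3.141,.003,.058]),'w19':([.57429,.01253,.13748],[-3.141,.003,.058])}
for k,(p,e) in poses.items():
    T=np.eye(4);T[:3,:3]=R.from_euler('xyz',e).as_matrix();T[:3,3]=p
    im=cv2.imread(f'pics/{k}.png'); g=cv2.cvtColor(im,cv2.COLOR_BGR2HSV).astype(float); w=g[:,:,2]-g[:,:,1]
    s=dict(he,T=T@he['hand_eye'])
    u=np.linspace(-1,1,7)
    def score(v,ends=(-.066,.066)):
        cx,cy,a=v; c,sn=np.cos(a),np.sin(a); tot=0
        for sx in ends:
            for y in(-.036,-.012,.012,.036):
                def val(dx,dy):
                    x0,y0=sx+dx,y+dy
                    q=proj(s,[cx+c*x0-sn*y0,cy+sn*x0+c*y0,.066]); return cv2.getRectSubPix(w.astype(np.float32),(1,1),tuple(q.astype(float)))[0,0]
                tot+=np.mean([val(i*.007,j*.003) for i in u[::2] for j in u[::3]])-.5*np.mean([val(i*.007,j*.0075) for i in u[::2] for j in(-1,1)])
        return tot
    best=max(((score((.5745+dx,.0125+dy,np.radians(a))),dx*1e3,dy*1e3,a) for dx in(-.002,0,.002) for dy in np.arange(-.004,.0045,.001) for a in(2.5,3.3,4.1)),key=lambda t:t[0])
    print(k,best,[max(((score((.5745,.0125+dy,.0576),(e,)),round(dy*1e3,1)) for dy in np.arange(-.005,.0055,.0005)))[1] for e in(-.066,.066)])
E
```

```text
w10 (np.float32(1516.6611), -2.0, np.float64(3.0), 2.5) [np.float64(4.5), np.float64(2.5)]
w15 (np.float32(1508.1023), -2.0, np.float64(3.0), 2.5) [np.float64(4.5), np.float64(2.5)]
w19 (np.float32(1486.3759), -2.0, np.float64(3.0), 2.5) [np.float64(4.5), np.float64(2.5)]
```

```bash
python3 - <<'E'
from h import *
he=snap('wrist'); u=np.linspace(-1,1,7)
def run(k,s,w):
    w=w.astype(np.float32); c,sn=np.cos(.0576),np.sin(.0576); res=[]
    for sx in(-.066,.066):
        for y in(-.036,-.012,.012,.036):
            def val(x0,y0):
                q=proj(s,[.5745+c*x0-sn*y0,.0125+sn*x0+c*y0,.066]); return float(cv2.getRectSubPix(w,(1,1),(float(q[0]),float(q[1])))[0,0])
            prof=[np.mean([val(sx+i*.006,y+d) for i in u]) for d in np.arange(-.012,.0125,.001)]
            res.append(' '.join(f'{int(v)}' for v in prof))
    print(k); print('\n'.join(res))
T=np.eye(4);T[:3,:3]=R.from_euler('xyz',[-3.141,.003,.058]).as_matrix();T[:3,3]=[.57429,.01253,.13748]
g=cv2.cvtColor(cv2.imread('pics/w19.png'),cv2.COLOR_BGR2HSV).astype(float); run('w19',dict(he,T=T@he['hand_eye']),g[:,:,2]-g[:,:,1])
E
```

```text
w19
95 95 97 95 95 95 95 94 95 95 98 116 171 227 247 251 251 251 250 246 226 171 108 81 88
88 95 98 98 97 97 97 98 97 96 93 91 120 170 202 212 214 215 216 213 190 132 60 17 7
7 9 16 31 53 77 94 100 101 101 102 120 184 235 249 252 252 252 252 251 238 191 134 104 99
99 99 99 98 99 99 100 99 97 89 86 115 187 237 250 252 252 252 252 250 235 181 124 97 91
95 94 94 95 95 94 94 95 96 104 154 222 245 248 248 247 246 244 229 172 103 75 74 80 97
97 118 133 148 160 164 166 172 181 189 204 231 247 250 249 249 248 245 226 171 127 130 152 165 167
167 165 163 162 162 161 161 161 152 138 170 223 242 245 244 244 243 239 223 187 155 146 144 144 145
145 145 144 138 122 99 83 76 77 88 139 206 234 240 241 241 239 232 203 120 34 10 8 10 9
```

```bash
python3 - <<'E'
from h import *
he=snap('wrist')
T=np.eye(4);T[:3,:3]=R.from_euler('xyz',[-3.141,.003,.058]).as_matrix();T[:3,3]=[.57429,.01253,.13748]
def prof(k,s,im,cy,a,ds,along):
    g=cv2.cvtColor(im,cv2.COLOR_BGR2HSV).astype(np.float32); w=g[:,:,2]-g[:,:,1]; c,sn=np.cos(a),np.sin(a); print(k)
    for sx in(-.066,.066):
        for y in(-.036,-.012,.012,.036):
            out=[]
            for d in ds:
                v=[]
                for t in np.linspace(-1,1,5):
                    x0,y0=(sx+d,y+t*.002) if along=='x' else (sx+t*.006,y+d)
                    q=proj(s,[.5745+c*x0-sn*y0,cy+sn*x0+c*y0,.066]); v.append(float(cv2.getRectSubPix(w,(1,1),(float(q[0]),float(q[1])))[0,0]))
                out.append(int(np.mean(v)))
            print(sx,y,*out)
prof('w19 x',dict(he,T=T@he['hand_eye']),cv2.imread('pics/w19.png'),.0158,np.radians(2.35),np.arange(-.018,.019,.002),'x')
s=snapshot('scene'); prof('scene0 y',s,cv2.imread('pics/scene0.png'),.0152,np.radians(2.35),np.arange(-.012,.013,.002),'y')
s=snapshot('side'); prof('side0 y',s,cv2.imread('pics/side0.png'),.0152,np.radians(2.35),np.arange(-.012,.013,.002),'y')
E
```

```text
w19 x
-0.066 -0.036 96 94 95 146 244 252 252 252 252 252 252 252 244 162 101 98 94 103 111
-0.066 -0.012 17 16 17 53 162 213 214 215 215 215 218 218 199 133 102 100 98 102 103
-0.066 0.012 8 6 11 84 234 252 252 252 252 252 252 252 243 162 100 100 105 109 111
-0.066 0.036 7 7 10 117 245 252 252 252 252 252 252 252 248 162 100 96 95 94 96
0.066 -0.036 88 87 90 138 206 222 231 249 252 252 252 252 244 183 188 182 126 93 93
0.066 -0.012 161 162 161 149 200 222 232 251 252 252 252 252 249 190 214 223 130 94 97
0.066 0.012 162 163 162 138 204 223 224 232 249 252 252 252 240 138 170 217 142 97 96
0.066 0.036 88 88 89 111 207 224 224 224 232 249 252 252 244 158 158 178 122 99 99
scene0 y
-0.066 -0.036 60 63 76 108 148 180 196 190 169 133 100 84 78
-0.066 -0.012 78 78 85 110 147 181 195 192 170 133 100 84 75
-0.066 0.012 75 71 77 105 149 181 196 191 167 131 100 83 76
-0.066 0.036 76 72 79 106 147 181 197 192 170 134 101 85 77
0.066 -0.036 60 62 73 102 146 182 198 193 171 134 104 90 85
0.066 -0.012 85 83 88 110 148 182 199 196 175 136 105 92 86
0.066 0.012 86 78 78 101 144 181 199 196 174 134 101 82 70
0.066 0.036 70 61 65 95 144 182 199 196 172 134 102 93 99
side0 y
-0.066 -0.036 86 108 152 200 231 241 235 207 166 127 103 92 95
-0.066 -0.012 95 117 160 206 234 242 232 207 173 148 136 129 122
-0.066 0.012 122 126 152 193 227 240 227 195 149 100 62 33 26
-0.066 0.036 26 56 118 187 227 240 232 203 157 109 69 38 14
0.066 -0.036 90 114 156 200 229 239 230 205 166 128 100 86 89
0.066 -0.012 89 110 150 197 230 238 230 202 162 121 97 87 88
0.066 0.012 88 106 144 193 228 240 232 202 162 126 101 90 89
0.066 0.036 89 106 149 199 232 243 235 210 168 128 101 86 76
```

Fin profiles from all three cameras agree: nest centre ≈ (0.573, 0.015), yaw ≈ 2.35°. The comb needs +3 mm in y and −0.8°.

```bash
python3 - <<'E'
from h import *
o=robot.get_obs();print(o['tool_pos'],o['ee_rot'])
plan((.5728,.015,.152,2.35,0,2))
E
```

```text
[0.57341319 0.01309344 0.19746829] [ 3.14148210e+00 -6.21598824e-05  5.62135427e-02]
x3: -0.005 -0.02 0.455 0 0 0.01 0
```

drive_tool --deltas "-0.005 -0.02 0.2 0 0 0.01 0; -0.005 -0.02 0.4 0 0 0.01 0; -0.005 -0.02 0.43 0 0 0.01 0; -0.005 -0.02 0.43 0 0 0.01 0; -0.005 -0.02 0.43 0 0 0.01 0"

```text
time: 61.9
tool_pos: [0.5735, 0.015, 0.1557]
ee_rot: [3.141, -0.002, 0.04]
wrist_force: [0.3, -0.5, -4.2]
width: 0.0198
finger_force: 30.0
```

drive_tool --deltas "0 0 0 0 0 0 0; 0 0 0 0 0 0 0; 0 0 0 0 0 0 0; 0 0 0 0 0 0 0; 0 0 0 0 0 0 0"

```text
time: 62.4
tool_pos: [0.5728, 0.015, 0.1546]
ee_rot: [3.141, -0.0, 0.04]
wrist_force: [0.2, 0.4, -3.6]
width: 0.0196
finger_force: 30.0
```

```bash
python3 - <<'E'
from h import *
o=robot.get_obs();print(o['tool_pos'],o['ee_rot'],o['width'])
s=snap('wrist','w22.png'); z=o['tool_pos'][2]; print(comb(s,z-.0035,z+.0245))
E
```

```text
[0.57281629 0.01497229 0.15456226] [ 3.14147507e+00 -1.59257951e-04  4.03827439e-02] 0.01961854554428517
['bar', [(0.6004, 0.0168, 95, 64, 2.4)], 'handle', [(0.5909, 0.0163, 45, 25, 2.4)], (214, 127, 96, 131)]
```

Comb and nest agree to ~0.2 mm in the same camera. Lower slowly.

drive_tool --deltas "0 0 0.06 0 0 0 0; 0 0 0.12 0 0 0 0; 0 0 0.18 0 0 0 0; 0 0 0.24 0 0 0 0; 0 0 0.3 0 0 0 0"

```text
time: 62.95
tool_pos: [0.5726, 0.015, 0.1236]
ee_rot: [-3.142, 0.001, 0.04]
wrist_force: [-0.0, -0.5, -3.7]
width: 0.0197
finger_force: 30.0
```

drive_tool --deltas "0 0 0.06 0 0 0 0; 0 0 0.12 0 0 0 0; 0 0 0.18 0 0 0 0; 0 0 0.24 0 0 0 0; 0 0 0.27 0 0 0 0"

```text
time: 63.45
tool_pos: [0.5724, 0.015, 0.0965]
ee_rot: [-3.142, 0.001, 0.04]
wrist_force: [-1.9, -0.3, -3.6]
width: 0.0201
finger_force: 30.0
```

drive_tool --deltas "0 0 0 0 0 0 0; 0 0 0 0 0 0 0; 0 0 0 0 0 0 0"

```text
time: 63.75
tool_pos: [0.5731, 0.015, 0.098]
ee_rot: [3.141, -0.001, 0.04]
wrist_force: [0.3, -0.5, -4.4]
width: 0.0198
finger_force: 30.0
```

drive_tool --deltas "0 0 0.04 0 0 0 0; 0 0 0.08 0 0 0 0; 0 0 0.12 0 0 0 0; 0 0 0.12 0 0 0 0; 0 0 0.12 0 0 0 0"

```text
time: 64.25
tool_pos: [0.5726, 0.015, 0.0851]
ee_rot: [-3.142, 0.001, 0.04]
wrist_force: [-0.8, 0.4, -3.2]
width: 0.0199
finger_force: 30.0
```

drive_tool --deltas "0 0 0.01 0 0 0 0; 0 0 0.02 0 0 0 0; 0 0 0.02 0 0 0 0; 0 0 0.02 0 0 0 0"

```text
time: 64.65
tool_pos: [0.5728, 0.015, 0.0835]
ee_rot: [3.142, -0.0, 0.04]
wrist_force: [-0.9, -0.1, -4.2]
width: 0.0199
finger_force: 30.0
```

drive_tool --deltas "0 0 0.01 0 0 0 0; 0 0 0.01 0 0 0 0; 0 0 0.01 0 0 0 0; 0 0 0.01 0 0 0 0"

```text
time: 65.05
tool_pos: [0.573, 0.015, 0.0834]
ee_rot: [3.141, -0.001, 0.04]
wrist_force: [-2.8, -0.5, 3.8]
width: 0.0199
finger_force: 30.0
```

drive_tool --deltas "0 0 0 0 0 0 0; 0 0 0 0 0 0 0"

```text
time: 65.25
tool_pos: [0.573, 0.015, 0.0834]
ee_rot: [3.141, -0.001, 0.04]
wrist_force: [-3.1, 0.6, 6.5]
width: 0.0198
finger_force: 30.0
```

Pad is in contact at exactly the expected height (0.0834). Release and rise.

drive_tool --deltas "0 0 0 0 0 0 60; 0 0 0 0 0 0 60; 0 0 0 0 0 0 60; 0 0 0 0 0 0 60; 0 0 0 0 0 0 60"

```text
time: 65.75
tool_pos: [0.5728, 0.015, 0.0822]
ee_rot: [3.142, 0.0, 0.04]
wrist_force: [0.9, -0.6, 0.2]
width: 0.0565
finger_force: 0.0
```

drive_tool --deltas "0 0 -0.3 0 0 0 60; 0 0 -0.6 0 0 0 60; 0 0 -1 0 0 0 94; 0 0 -1 0 0 0 94; 0 0 -1 0 0 0 94"

```text
time: 66.25
tool_pos: [0.5735, 0.0149, 0.1837]
ee_rot: [3.141, -0.003, 0.04]
wrist_force: [0.1, 0.1, -0.3]
width: 0.0807
finger_force: 0.0
```

```bash
python3 - <<'E'
from h import *
o=robot.get_obs();print(o['time'],o['tool_pos'])
s=snap('wrist','w23.png'); print(comb(s,.08,.108))
for c in('scene','side'):
    s=snap(c); print(c,rects(s,pink(s,150),.006))
    for n,z in dict(comb_handle=.094,reject_mid=.012,spool=0,tape=0,pliers=0,meter=0,parts_bin=0,flux=0,board_a_mid=.008).items():
        for d in finder.landmark_of(c,n)[:1]: print(n,round(d['confidence'],2),ray(s,d['xy'],z).round(3))
E
```

```text
66.25 [0.57352582 0.01494049 0.18367529]
['bar', [(0.5731, 0.0155, 148, 64, 2.4), (0.6805, 0.2596, 84, 26, -12.7)], 'handle', [(0.5759, 0.0159, 69, 16, 2.8)], (232, 125, 61, 133)]
scene [(0.5431, 0.4287, 103, 55, 6.0)]
comb_handle 0.87 [0.58  0.023 0.094]
reject_mid 0.52 [ 0.482 -0.401  0.012]
spool 0.84 [0.721 0.048 0.   ]
tape 0.8 [ 0.37 -0.01  0.  ]
pliers 0.6 [0.705 0.336 0.   ]
meter 0.73 [0.707 0.338 0.   ]
parts_bin 0.94 [0.303 0.241 0.   ]
flux 0.62 [ 0.708 -0.388  0.   ]
board_a_mid 0.51 [ 0.572 -0.003  0.008]
side [(0.5424, 0.4271, 106, 56, 5.7)]
comb_handle 0.74 [ 0.572 -0.002  0.094]
reject_mid 0.61 [ 0.492 -0.389  0.012]
spool 0.78 [0.724 0.039 0.   ]
tape 0.25 [0.306 0.238 0.   ]
pliers 0.64 [ 0.674 -0.218  0.   ]
meter 0.92 [ 0.696  0.342 -0.   ]
parts_bin 0.61 [0.302 0.231 0.   ]
flux 0.8 [ 0.692 -0.402 -0.   ]
board_a_mid 0.38 [ 0.595 -0.021  0.008]
```

The comb is seated level and square, with everything else in its place. Handing in.

```bash
python3 -c "
from bench import robot
print(robot.close_job())"
```

```text
the job is handed in; nothing more can be done
None
```

The job is handed in, and the last camera check showed everything in place: brown board in the red tray, both green boards stacked in the nest with a sheet on each, comb seated on the top sheet, spare sheet left out. The verdict was not returned.

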